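# Reload the chocolate melter and set its dial to the mark

## Robot

A 6-joint arm with a two-finger parallel gripper is mounted at the origin on the work surface. World frame = base frame: x ahead of the robot, y to its left, z up, the work surface at z = 0. Lengths are in m, angles in rad, forces in N, time in s.
With the tool pointing down it reaches from about 0.35 to 0.775 m from the base axis. Payload 7.3 kg.
Tool frame: the origin (TCP) lies at the very end of the fingers, on their centre line; the grasp point (between the pads) lies 19 mm behind it; z points along the fingers, y is the line along which they close (so a half turn about z gives the same grasp; the last joint's range is limited). The gripper opens to 92 mm and grips with 3 to 60 N. Pads are 19 mm wide; open, the fingers measure 130 mm over their backs; the gripper's body (75 mm by 190 mm) begins 47 mm behind the grasp point.
Start: joints at [1.168, 0.342, 1.524, -0, 1.275, -0.146], TCP at [0.133, 0.508, 0.196] pointing down, gripper open.
Joint ranges: [-2.53, 2.53], [-0.77, 2.02], [0.04, 2.7], [-1, 4.14], [0.28, 2.66], [-3.11, 3.11]. Speed limits (rad/s): [2.57, 2.57, 3.14, 3.14, 3.14, 3.14].

## Interface

Orientations are given as [roll, pitch, yaw] about the fixed x, y, z axes, in that order (R = Rz(yaw) Ry(pitch) Rx(roll)).
In Python, from cell import telemetry, eyes, job gives the robot as it stands.
- The arm moves only by the tool apply_moves, never from a script. Its arguments are lists of equal length, an entry for each row: "delta_pos": the shift along the world's x, y, z each as a share of 0.4 m, from -1 to 1, a list of three; "dr": the turn, a rotation vector about the world's x, y, z each as a share of 0.5 rad, from -1 to 1, a list of three; "jaw": the opening, from 0 (shut) to 1 (fully open). A call has 1 to 8 rows; each row is the pose to reach, as a shift and turn from the pose commanded when the call began; what a row does not reach only later rows make up. A row lasts 1/12 s, in which the tool goes at most 41.7 mm and 7.16 degrees, less where a joint would pass 70% of its speed; a pose out of reach is approached as far as the arm can. A call with a number of a shift or a turn outside -1 to 1 is refused whole. A call with a gripper value outside its range is refused whole. The fingers move at their own pace and stop on an object; "force" is the grip in N (left out, the last holds). Time passes only in rows, so rows that repeat a pose let the fingers close. It gives the time, the measured TCP pose, the force, the opening and the grip force at its end, in the units of the state.
- telemetry.observe(): the state, without advancing time (a new reading comes with each control period).
- eyes.read_camera(name): name is "side" or "top"; returns the picture (384x512x3 uint8, red, green, blue); there is no depth.
- eyes.camera_model(name): a dict with "vertical_fov" (degrees; the focal length in pixels is half the picture's height over the tangent of half this angle, whatever the lens; pixels are square), "cx", "cy" (the principal point, pixels), "k1" (the pictures are not rectified: a ray, as slopes to the right and down, at radius r is drawn at 1 + k1 r^2 times it, then the intrinsics apply), "rvec" (rotation vector, rad) and "tvec" (3), from world to camera coordinates, as OpenCV has them. Camera axes: x right, y down, z forward; pixel columns grow to the right and rows downward; lengths in m; the calibration is good to about 2 mm. A picture is of the moment at which its call begins. camera_model takes no time and is no camera call.
- job.hand_in(): hands the job in; it is judged then, once.
The state is a dict: "time": time; "qpos": joint angles; "qvel": joint speeds; "joint_efforts": joint torques, N m; "tool_pos": TCP position; "tool_rot": TCP orientation; "contact_force": force on the tool from outside, world axes, zero at the start; "torque": the same for the moment, N m; "opening": finger opening in m; "grip_force": force on a finger pad.
Only numpy, scipy, OpenCV 4.12 (cv2) and the standard library are available. Lean on these libraries where they do the work, as an engineer would, in place of code of your own. Each camera call takes 0.05 s, during which the arm holds its last target. There are 200 camera calls.

## Task

Turn the melter's dial back to its off stop before loading; then load the pan: stand or lay every broken (earless) rabbit in it and, with the wooden pusher held in the gripper and not with the fingers, sweep all the chocolate chunks off the marble slab into it. When all is in the pan, turn the dial so that its pointer points exactly at the brass clip. Leave the pusher standing upright on its white board, and leave the whole rabbits standing where they are.

Things in the scene. Friction and masses are not known exactly. Their poses are not given: they have to be found in the camera images.
- pan (a point): centre of the inner floor of the melter's open steel pan, the left (+y) end of the station, 12 mm above the table. Inside 220 mm (x) by 150 mm (y), floor 108 mm below the slab surface. Three 10 mm walls, rim 135 mm above the table; on the fourth (-y) side, 75 mm from this point, the slab's rimless edge is the pan's wall: things pushed over it drop in
- slab (a point): centre of the marble slab's surface, 120 mm above the table; slab and pan are one fixed piece (same axes, 210 mm from the pan's centre along -y). Clear surface 220 mm (x) by 270 mm (y), ending at +y at the pan's edge; the other three sides have a steel rim 15 mm high, 10 mm thick
- dial (a joint): angle of the melter's dial: 0 at its off stop, where its pointer stands at the white off dot; grows as the dial turns clockwise seen from above, up to 3.6. Friction (0.05 N m) keeps it where it is left
- dial_axis (a point): on the dial's upright axis, 86 mm above the table, middle of its grip: a black bar 60 mm long, 16 mm thick, 30 mm high (from 71 to 101 mm above the table) on a round skirt 64 mm across, 10 mm high. The frame turns with the dial: bar along x, pointer end (white tip and line) at -x. Stands mid-top of a grey control box 120 by 120 mm, 60 mm high
- pointer (a point): tip of the dial's pointer, 38 mm from the dial's axis, at the end of the bar with the white tip; turns with the dial
- mark (a point): the setting: point 38 mm from the dial's axis, just inside a small brass T-shaped clip fixed on the control box (clip 40 to 52 mm from the axis, up to 66 mm above the table). The pointer is on the mark when it points straight at the clip: the two points meet. From above the clip lies 0.9 to 2.6 rad clockwise of the off dot
- board: white plastic board fixed on the table, 80 mm (x) by 180 mm (y), 6 mm thick, the pusher's parking place; origin at the centre of its underside
- pusher: wooden pusher, loose, 0.2 to 0.32 kg, standing on its board: a light foot bar 40 mm (x) by 140 mm (y) by 30 mm high with a darker upright handle 26 mm (x) by 44 mm (y) in its middle, from 30 to 90 mm above its underside. Origin at the centre of its underside. It sweeps along its x axis, either way; pinch the handle from above across x
- chunk1: chunk of dark chocolate on the marble slab, 60 (x) by 36 (y) by 18 mm (z), 45 g, origin at the centre of its underside. Four to six chunks are present
- chunk2: chunk of dark chocolate on the marble slab, 60 (x) by 36 (y) by 18 mm (z), 45 g, origin at the centre of its underside. Four to six chunks are present
- chunk3: chunk of dark chocolate on the marble slab, 60 (x) by 36 (y) by 18 mm (z), 45 g, origin at the centre of its underside. Four to six chunks are present
- chunk4: chunk of dark chocolate on the marble slab, 60 (x) by 36 (y) by 18 mm (z), 45 g, origin at the centre of its underside. Four to six chunks are present
- chunk5: chunk of dark chocolate on the marble slab, 60 (x) by 36 (y) by 18 mm (z), 45 g, origin at the centre of its underside. Four to six chunks are present
- chunk6: chunk of dark chocolate on the marble slab, 60 (x) by 36 (y) by 18 mm (z), 45 g, origin at the centre of its underside. Four to six chunks are present
- broken1: broken chocolate rabbit (ears missing), about 90 g: an upright round body 46 to 47 mm across, 85 mm high, on a square foot 50 by 50 by 8 mm; origin at the centre of its underside, z up its axis. Stands on the table to the right of the station. Two or three are present
- broken2: broken chocolate rabbit (ears missing), about 90 g: an upright round body 46 to 47 mm across, 85 mm high, on a square foot 50 by 50 by 8 mm; origin at the centre of its underside, z up its axis. Stands on the table to the right of the station. Two or three are present
- broken3: broken chocolate rabbit (ears missing), about 90 g: an upright round body 46 to 47 mm across, 85 mm high, on a square foot 50 by 50 by 8 mm; origin at the centre of its underside, z up its axis. Stands on the table to the right of the station. Two or three are present
- whole1: whole chocolate rabbit, the same figure but with two ears, 140 mm high; origin at the centre of its underside, z up. It stands among the broken ones and must stay standing where it is
- whole2: whole chocolate rabbit, the same figure but with two ears, 140 mm high; origin at the centre of its underside, z up. It stands among the broken ones and must stay standing where it is
Mind the look-alikes: they are no part of the job. Leave any red look-alike of the chunk1 alone.

How it is judged:
On the way, in this order (a step that is already met when the one before it is completed fails the run):
1. the dial is turned back to its off stop (within 0.1 rad) (value of joint dial below 0.1 rad), for 0.2 s.
2. with the dial off (within 0.25 rad), every broken rabbit and every chunk is in the pan (x of chunk1 in the frame of pan between -0.112 and 0.112 m and y of chunk1 in the frame of pan between -0.085 and 0.078 m and z of chunk1 in the frame of pan between -0.01 and 0.105 m and x of chunk2 in the frame of pan between -0.112 and 0.112 m and y of chunk2 in the frame of pan between -0.085 and 0.078 m and z of chunk2 in the frame of pan between -0.01 and 0.105 m and x of chunk3 in the frame of pan between -0.112 and 0.112 m and y of chunk3 in the frame of pan between -0.085 and 0.078 m and z of chunk3 in the frame of pan between -0.01 and 0.105 m and x of chunk4 in the frame of pan between -0.112 and 0.112 m and y of chunk4 in the frame of pan between -0.085 and 0.078 m and z of chunk4 in the frame of pan between -0.01 and 0.105 m and x of chunk5 in the frame of pan between -0.112 and 0.112 m and y of chunk5 in the frame of pan between -0.085 and 0.078 m and z of chunk5 in the frame of pan between -0.01 and 0.105 m and x of chunk6 in the frame of pan between -0.112 and 0.112 m and y of chunk6 in the frame of pan between -0.085 and 0.078 m and z of chunk6 in the frame of pan between -0.01 and 0.105 m and x of broken1 in the frame of pan between -0.112 and 0.112 m and y of broken1 in the frame of pan between -0.085 and 0.078 m and z of broken1 in the frame of pan between -0.01 and 0.105 m and x of broken2 in the frame of pan between -0.112 and 0.112 m and y of broken2 in the frame of pan between -0.085 and 0.078 m and z of broken2 in the frame of pan between -0.01 and 0.105 m and x of broken3 in the frame of pan between -0.112 and 0.112 m and y of broken3 in the frame of pan between -0.085 and 0.078 m and z of broken3 in the frame of pan between -0.01 and 0.105 m and value of joint dial below 0.25 rad), for 0.2 s.
3. the dial's pointer is at the mark (horizontal distance between pointer and mark below 0.005 m), for 0.2 s.
At the end, for the whole second after the job is handed in: All broken rabbits and chunks lie in the pan below the slab's surface; the pointer is within 5 mm of the mark (7 degrees); the pusher stands upright on its board, centre within 35 mm (x) and 60 mm (y) of the board's; whole rabbits stand within 30 mm of their start; all at rest (x of chunk1 in the frame of pan between -0.112 and 0.112 m and y of chunk1 in the frame of pan between -0.085 and 0.078 m and z of chunk1 in the frame of pan between -0.01 and 0.105 m and x of chunk2 in the frame of pan between -0.112 and 0.112 m and y of chunk2 in the frame of pan between -0.085 and 0.078 m and z of chunk2 in the frame of pan between -0.01 and 0.105 m and x of chunk3 in the frame of pan between -0.112 and 0.112 m and y of chunk3 in the frame of pan between -0.085 and 0.078 m and z of chunk3 in the frame of pan between -0.01 and 0.105 m and x of chunk4 in the frame of pan between -0.112 and 0.112 m and y of chunk4 in the frame of pan between -0.085 and 0.078 m and z of chunk4 in the frame of pan between -0.01 and 0.105 m and x of chunk5 in the frame of pan between -0.112 and 0.112 m and y of chunk5 in the frame of pan between -0.085 and 0.078 m and z of chunk5 in the frame of pan between -0.01 and 0.105 m and x of chunk6 in the frame of pan between -0.112 and 0.112 m and y of chunk6 in the frame of pan between -0.085 and 0.078 m and z of chunk6 in the frame of pan between -0.01 and 0.105 m and x of broken1 in the frame of pan between -0.112 and 0.112 m and y of broken1 in the frame of pan between -0.085 and 0.078 m and z of broken1 in the frame of pan between -0.01 and 0.105 m and x of broken2 in the frame of pan between -0.112 and 0.112 m and y of broken2 in the frame of pan between -0.085 and 0.078 m and z of broken2 in the frame of pan between -0.01 and 0.105 m and x of broken3 in the frame of pan between -0.112 and 0.112 m and y of broken3 in the frame of pan between -0.085 and 0.078 m and z of broken3 in the frame of pan between -0.01 and 0.105 m and horizontal distance between pointer and mark below 0.005 m and velocity of joint dial between -0.05 and 0.05 rad/s and x of pusher in the frame of board between -0.035 and 0.035 m and y of pusher in the frame of board between -0.06 and 0.06 m and z of pusher in the frame of board below 0.012 m and angle between pusher's own z axis and vertical below 0.12 rad and linear speed of each of chunk1, chunk2, chunk3, chunk4, chunk5, chunk6, broken1, broken2, broken3, pusher below 0.03 m/s and distance of each of whole1, whole2 from where it was at the start of the episode below 0.03 m and angle between each of whole1, whole2's own z axis and vertical below 0.2 rad); the robot touches nothing.
It fails at once if a chunk still on the slab is touched with the fingers (more than 1 N) ((contact force between the fingers and chunk1 above 1 N and height (world z) of chunk1 above 0.112 m) or (contact force between the fingers and chunk2 above 1 N and height (world z) of chunk2 above 0.112 m) or (contact force between the fingers and chunk3 above 1 N and height (world z) of chunk3 above 0.112 m) or (contact force between the fingers and chunk4 above 1 N and height (world z) of chunk4 above 0.112 m) or (contact force between the fingers and chunk5 above 1 N and height (world z) of chunk5 above 0.112 m) or (contact force between the fingers and chunk6 above 1 N and height (world z) of chunk6 above 0.112 m)).
It fails at once if a whole rabbit is knocked over (angle between any of whole1, whole2's own z axis and vertical above 0.7 rad).
Of chunk1, chunk2, chunk3, chunk4, chunk5, chunk6 only 4 to 6 are there at a start; the rules pass over those that are not, and their reading is None.
Of broken1, broken2, broken3 only 2 to 3 are there at a start; the rules pass over those that are not, and their reading is None.
At some moment in a run one of chunk1, chunk2, chunk3, chunk4, chunk5, chunk6, pusher may be knocked a few centimetres aside while the robot is not near it.
Once in a run the grip may slacken for a moment while it holds something.
It also fails if it takes over 200 s, if anything falls off the work surface, if the arm or the gripper's body presses on something with over 40 N, if the wrist force passes 120 N, or if a joint passes its speed limit or range.

## Working session

There is one attempt and no reset: what is moved stays moved. The work goes in short steps, Python scripts to look and compute and a tool call to move; the robot and the scene stay as the last step left them, time stands still between calls to the robot, and variables do not carry over. Pictures are saved under pics/ and viewed, at most 14 in all, crops included, and the job is handed in when it is done.

Besides the shell and the picture viewer there is one more tool, called after ">>>" as name(argument=value, ...) on one line, values as JSON. apply_moves: Moves the arm, as the interface text tells. Its arguments: {"type":"object","properties":{"delta_pos":{"type":"array"},"dr":{"type":"array"},"jaw":{"type":"array"},"force":{"type":"number"}},"required":["delta_pos","dr","jaw"]}

```bash
mkdir -p pics; ls; cat > h.py <<'E'
import numpy as np, cv2
from cell import telemetry, eyes, job
def cam(n):
    m=eyes.camera_model(n); f=192/np.tan(np.radians(m["vertical_fov"])/2)
    K=np.array([[f,0,m["cx"]],[0,f,m["cy"]],[0,0,1]]); R,_=cv2.Rodrigues(np.array(m["rvec"],float))
    return K,np.array([m["k1"],0,0,0,0]),R,np.array(m["tvec"],float)
def proj(n,P):
    K,d,R,t=cam(n); return cv2.projectPoints(np.atleast_2d(np.array(P,float)),cv2.Rodrigues(R)[0],t,K,d)[0][:,0]
def ray(n,uv):
    K,d,R,t=cam(n); u=cv2.undistortPoints(np.array([[uv]],float),K,d)[0,0]
    return -R.T@t, R.T@np.array([u[0],u[1],1])
def atz(n,uv,z):
    c,r=ray(n,uv); return c+r*(z-c[2])/r[2]
def tri(uva,uvb):
    c1,r1=ray("top",uva); c2,r2=ray("side",uvb)
    s=np.linalg.lstsq(np.c_[r1,-r2],c2-c1,rcond=None)[0]; p,q=c1+s[0]*r1,c2+s[1]*r2
    return (p+q)/2, np.linalg.norm(p-q)
def snap(n,name):
    im=eyes.read_camera(n); cv2.imwrite(f"pics/{name}_raw.png",im[...,::-1]); return im
def save(im,name,s=1.5,box=None):
    im=im[...,::-1]
    if box: im=im[box[1]:box[3],box[0]:box[2]]
    cv2.imwrite(f"pics/{name}.png",cv2.resize(im,None,fx=s,fy=s,interpolation=cv2.INTER_CUBIC))
E
python3 - <<'E'
from h import *
for n in("top","side"):
    save(snap(n,n+"0"),n+"0",1.56); c=cam(n); print(n,c[0][0,0],c[1][0],-c[2].T@c[3])
print(telemetry.observe())
E
```

```text
pics
top 442.0837246571833 -0.037190522906657704 [0.2896459  0.00872809 1.33526395]
side 352.7246470592652 -0.027742314252586404 [0.38324577 0.77213329 0.61909089]
{'time': 0.1, 'qpos': array([ 1.16800598e+00,  3.42664913e-01,  1.52491737e+00, -2.35253973e-05,
        1.27538028e+00, -1.46011563e-01]), 'qvel': array([-0.00036465, -0.00012024, -0.00091097,  0.00092355,  0.00050837,
        0.00033846]), 'joint_efforts': array([ 3.03854620e-03, -4.31999052e+01, -2.44696641e+01,  7.20078265e-02,
        5.25800907e-02, -3.03354909e-05]), 'tool_pos': array([0.13316656, 0.50741872, 0.19530976]), 'tool_rot': array([-3.14023405e+00, -1.77055015e-04,  2.88482062e+00]), 'contact_force': array([ 0.19436311, -0.07379042,  0.48039191]), 'torque': array([-0.00348143, -0.04122708, -0.00206519]), 'grip_force': 0.0, 'opening': 0.09147178459199437}
```

View pics/top0.png

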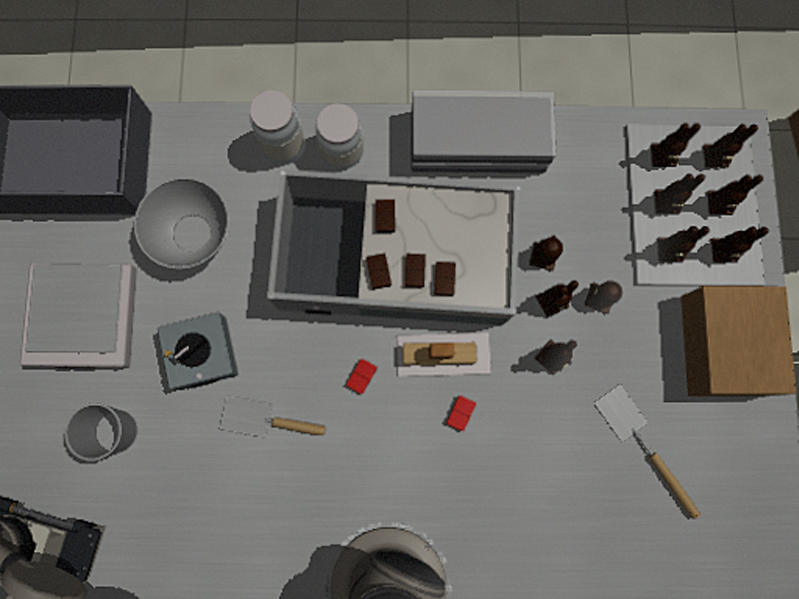

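View pics/side0.png

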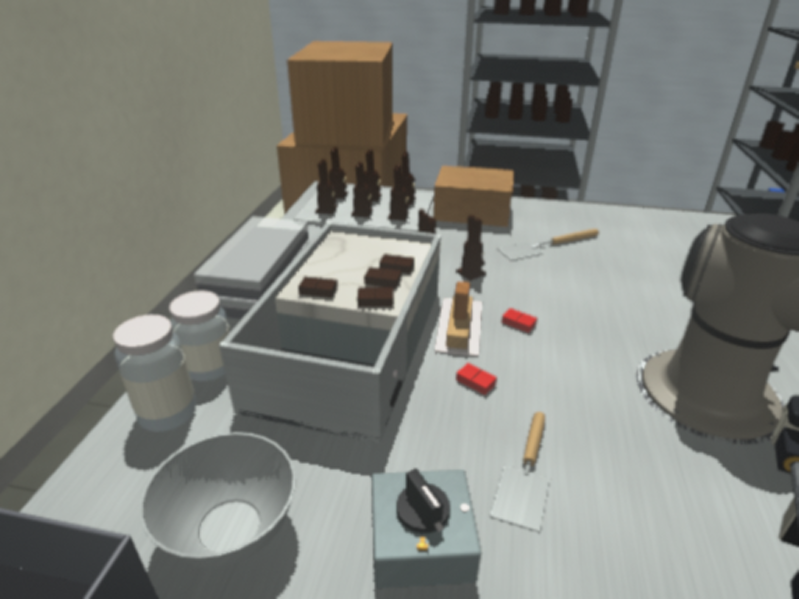

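Top view (scaled 1.56): pan at (325,238), slab (437,245), 4 chunks at (385,216), (377,271), (414,270), (445,278); pusher (440,352); dial (193,350) with clip near (167,352) and off dot at (199,376); rabbits at (548,250), (557,298), (605,296), (556,357). I'll zoom in to tell the rabbits apart and read the dial.

```bash
python3 - <<'E'
import cv2,numpy as np
t=cv2.imread("pics/top0_raw.png"); s=cv2.imread("pics/side0_raw.png")
r=lambda im,b,w,h: cv2.resize(im[b[1]:b[3],b[0]:b[2]],(w,h),interpolation=cv2.INTER_CUBIC)
a=r(t,(320,145,410,245),360,400)   # x4
b=r(t,(95,195,160,255),433,400)  # x6.67
c=r(s,(255,125,325,185),350,200*3//2) if 0 else r(s,(255,130,325,170),350,200)
d=r(s,(235,295,310,375),213,200)
top=np.hstack([a,b]); bot=np.hstack([c,d,np.zeros((200,top.shape[1]-563,3),np.uint8)])
cv2.imwrite("pics/z0.png",np.vstack([top,bot]))
E
```

```text
(no output)
```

View pics/z0.png

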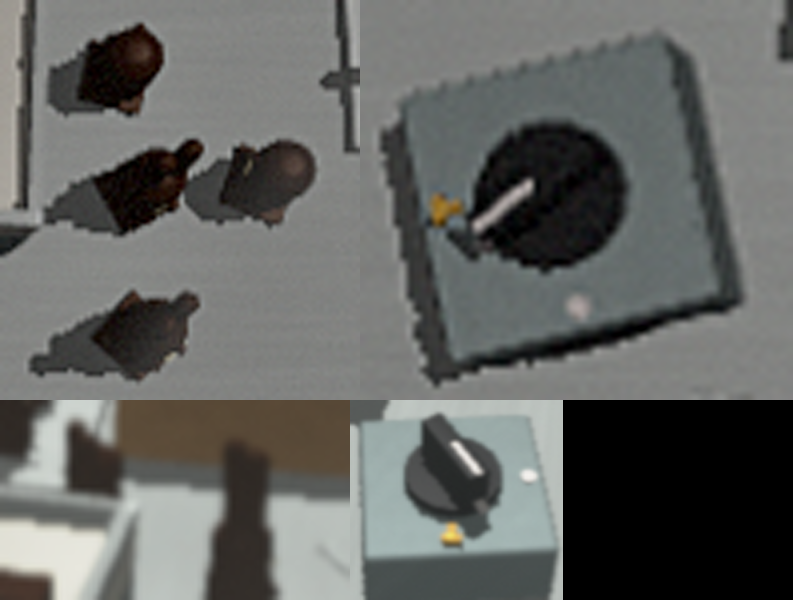

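Broken rabbits are the round-headed ones (raw top px ~(355,158) and (390,190)). The whole ones are at raw ~(357,190) and (357,228). The dial's pointer is at lower left, the clip left of it, and the off dot below. Next I'll fit the poses.

```bash
cat >> h.py <<'E'
from scipy.optimize import least_squares
def fit(pts,x0):
    # pts: list of (cam,(u,v),(mx,my,z)); fit x,y,yaw
    def g(q):
        c,s=np.cos(q[2]),np.sin(q[2]); o=[]
        for n,uv,m in pts: o.extend(proj(n,[q[0]+c*m[0]-s*m[1],q[1]+s*m[0]+c*m[1],m[2]])[0]-uv)
        return np.array(o)
    r=least_squares(g,x0); return r.x,np.abs(r.fun).max()
def tf(q,m): c,s=np.cos(q[2]),np.sin(q[2]); return np.array([q[0]+c*m[0]-s*m[1],q[1]+s*m[0]+c*m[1]])
E
python3 - <<'E'
from h import *
k=1.5625
T=lambda u,v:(u/k,v/k)
C=[(.12,.085,.135),(.12,-.355,.135),(-.12,-.355,.135),(-.12,.085,.135)]
pts=[("top",T(*p),m) for p,m in zip([(285,174),(519,187),(515,312),(270,300)],C)]
ps=[("side",T(*p),m) for p,m in zip([(221,343),(330,228),(440,236),(379,371)],C)]
for q in(pts,ps,pts+ps): print("pan",fit(q,[.5,.2,0]))
Q=lambda u,v:(95+u/6.667,195+v/6.667)
B=[(.06,.06,.06),(.06,-.06,.06),(-.06,-.06,.06),(-.06,.06,.06)]
pb=[("top",Q(*p),m) for p,m in zip([(400,105),(660,35),(742,300),(450,360)],B)]
sb=[("side",T(*p),m) for p,m in zip([(373,474),(466,471),(477,551),(374,556)],[B[1],B[2],B[3],B[0]])]
sb=[("side",T(*p),m) for p,m in zip([(373,474),(466,471),(477,551),(374,556)],[B[1],B[2],B[3],B[0]])]
for q in(pb,sb,pb+sb): 
    for y0 in(0,): print("box",fit(q,[.3,.35,y0]))
f,_=fit(pb+sb,[.3,.35,.2]); ax=f[:2]
def ang(p): d=p[:2]-ax; return np.arctan2(d[1],d[0]),np.hypot(*d)
print("off",ang(atz("top",Q(578,307),.06)))
print("clip",ang(atz("top",Q(445,210),.066)))
D=lambda u,v:(235+u/2.84,295+v/2.5)
print("clip side",ang(atz("side",(235+(452-350)/2.84,295+(535-400)/2.5),.064)),"off side",ang(atz("side",(235+(528-350)/2.84,295+(476-400)/2.5),.06)))
a,b=atz("top",Q(532,183),.101),atz("top",Q(472,230),.101); print("line",np.arctan2(*(b-a)[:2][::-1]),ang(b),ang(a))
a,b=[atz("side",(235+(u-350)/2.84,295+(v-400)/2.5),.101) for u,v in((456,444),(482,474))]; print("line side",np.arctan2(*(b-a)[:2][::-1]),ang(b))
# pusher
H=[("top",T(*p),m) for p,m in zip([(398,336),(490,334),(490,375),(398,377)],[(.04,.09,.006),(.04,-.09,.006),(-.04,-.09,.006),(-.04,.09,.006)])]
print("board",fit(H,[.3,0,0]))
F=[("top",T(*p),m) for p,m in zip([(404,343),(477,342),(477,364),(404,364)],[(.02,.07,.036),(.02,-.07,.036),(-.02,-.07,.036),(-.02,.07,.036)])]
print("pusher",fit(F,[.3,0,0]))
for n,h in zip("AB",[(145,50),(290,165)]): print(n,[atz("top",(320+h[0]/4,145+h[1]/4),z)[:2] for z in(.06,.085)])
print("sideproj", {n:proj("side",np.r_[atz("top",uv,.06)[:2],.085]) for n,uv in dict(A=(356,157),B=(392,187)).items()})
# chunks via mask
im=cv2.imread("pics/top0_raw.png").astype(int)
m=(im.sum(2)<150).astype(np.uint8); m[:, :235]=0; m[:,328:]=0; m[:120]=0; m[198:]=0
n,l,st,ce=cv2.connectedComponentsWithStats(m)
pan,_=fit(pts+ps,[.5,.2,0])
for i in range(1,n):
    if st[i,4]<60: continue
    w=atz("top",ce[i],.129); c,s=np.cos(pan[2]),np.sin(pan[2]); d=w[:2]-pan[:2]; print("chunk",st[i,4],w[:2],"in pan frame",c*d[0]+s*d[1],-s*d[0]+c*d[1])
E
```

```text
pan (array([ 0.62484606,  0.12083684, -0.05262683]), np.float64(2.6471663622369306))
pan (array([ 0.6286921 ,  0.12324741, -0.06587277]), np.float64(4.616138751074033))
pan (array([ 0.62734388,  0.12181467, -0.05986118]), np.float64(4.744067472564751))
box (array([0.42779105, 0.20080221, 0.2578806 ]), np.float64(1.791603734147202))
box (array([0.43095208, 0.36195116, 0.2289716 ]), np.float64(2.421702761813549))
box (array([0.43202973, 0.29727153, 0.23735515]), np.float64(35.64590075388131))
off (np.float64(-2.02502783631595), np.float64(0.11616041636742587))
clip (np.float64(-1.7812528782575174), np.float64(0.0477122516622969))
clip side (np.float64(1.656120927133424), np.float64(0.11414127212401798)) off side (np.float64(2.325902595818951), np.float64(0.07402059871527612))
line 2.2537668145534897 (np.float64(-1.8968240923302306), np.float64(0.06856734524114579)) (np.float64(-1.5937147531703648), np.float64(0.0894519868695327))
line side 2.2943710135882873 (np.float64(1.825467345791579), np.float64(0.09145637041331829))
board (array([ 0.42713263, -0.10699828,  0.01983832]), np.float64(0.8455409257431938))
pusher (array([ 0.428121  , -0.09774143,  0.00938621]), np.float64(0.4950993774820631))
A [array([ 0.63225873, -0.32057152]), array([ 0.62554222, -0.314116  ])]
B [array([ 0.54514102, -0.42557831]), array([ 0.54013235, -0.41706426])]
sideproj {'A': array([[243.33681291, 147.12863223]]), 'B': array([[273.53204682, 137.31659484]])}
chunk 65 [ 0.72033106 -0.15570896] in pan frame 0.1094236033164547 -0.2714635515667552
chunk 278 [0.66708409 0.00948232] in pan frame 0.04638936950224073 -0.1097536772020348
chunk 266 [0.56432005 0.02024575] in pan frame -0.05683453797908365 -0.10515742375946377
chunk 271 [ 0.56532659 -0.04461477] in pan frame -0.051949493621176145 -0.1698415574077515
chunk 277 [ 0.55127305 -0.09807744] in pan frame -0.06277942897116663 -0.22404922336922373
```

```bash
python3 - <<'E'
from h import *
k=1.5625
T=lambda u,v:(u/k,v/k)
Q=lambda u,v:(95+(u-360)/6.667,195+v/6.667)
B=[(.06,.06,.06),(.06,-.06,.06),(-.06,-.06,.06),(-.06,.06,.06)]
pb=[("top",Q(*p),m) for p,m in zip([(400,105),(660,35),(742,300),(450,360)],B)]
sb=[("side",T(*p),m) for p,m in zip([(373,474),(466,471),(477,551),(374,556)],[B[1],B[2],B[3],B[0]])]
for q in(pb,sb,pb+sb): print("box",fit(q,[.43,.36,.25]))
f,_=fit(pb+sb,[.43,.36,.25]); ax=f[:2]
def ang(p): d=p[:2]-ax; return np.round([np.arctan2(d[1],d[0]),np.hypot(*d)],3)
S=lambda u,v:(235+(u-350)/2.84,295+(v-400)/2.5)
for n,t,s,z in(("off",(578,307),(528,476),.06),("clip",(442,210),(452,535),.064),("linein",(532,183),(456,444),.101),("lineout",(472,230),(482,474),.101)):
    print(n,ang(atz("top",Q(*t),z)),ang(atz("side",S(*s),z)),tri(Q(*t),S(*s)))
im=cv2.imread("pics/top0_raw.png"); im=cv2.resize(im,None,fx=4,fy=4,interpolation=cv2.INTER_CUBIC)
def poly(n,im,k,q,ms,col,cl=True):
    p=proj(n,[[*tf(q,m),m[2]] for m in ms]); cv2.polylines(im,[np.int32((p+.5)*k)],cl,col,1,cv2.LINE_AA)
rect=lambda x0,x1,y0,y1,z:[(x0,y0,z),(x1,y0,z),(x1,y1,z),(x0,y1,z)]
pan=[.6248,.1208,-.0526]
def station(n,im,k):
    poly(n,im,k,pan,rect(-.12,.12,-.355,.085,.135),(0,255,0))
    poly(n,im,k,pan,rect(-.11,.11,-.345,-.075,.12),(255,255,0))
    poly(n,im,k,pan,rect(-.11,.11,-.075,.075,.012),(0,255,255))
    circ=lambda z,r:[(r*np.cos(a),r*np.sin(a),z) for a in np.linspace(0,6.28,24)]
    for q in([.628,-.317,0],[.5425,-.421,0]):
        for z,r in((.008,.0233),(.06,.0233),(.085,.012)): poly(n,im,k,q,circ(z,r),(0,255,0))
    poly(n,im,k,[.4275,-.102,.013],rect(-.04,.04,-.09,.09,.006),(255,0,255))
    poly(n,im,k,[.4281,-.0977,.0094],rect(-.013,.013,-.022,.022,.096),(0,0,255))
    poly(n,im,k,[.4281,-.0977,.0094],rect(-.02,.02,-.07,.07,.036),(0,0,255))
station("top",im,4); 
a=im[100*4:250*4,165*4:410*4]; a=cv2.resize(a,(784,480))
cv2.imwrite("pics/ov.png",a)
E
```

```text
box (array([0.42692816, 0.35697992, 0.26901165]), np.float64(1.978262031804121))
box (array([0.43095208, 0.36195116, 0.22897187]), np.float64(2.4217105232331164))
box (array([0.42989514, 0.36028136, 0.24158689]), np.float64(3.5211596459772636))
off [-2.9    0.051] [-2.956  0.049] (array([0.38086137, 0.34885385, 0.05685616]), np.float64(0.0008559553033156925))
clip [1.748 0.048] [1.719 0.051] (array([0.42211239, 0.4089778 , 0.06083569]), np.float64(0.0008241279470666234))
linein [-2.154e+00  1.000e-03] [1.99  0.004] (array([0.42913917, 0.36040282, 0.09652797]), np.float64(0.0010057693591623595))
lineout [2.304 0.031] [2.258 0.033] (array([0.40927254, 0.38398899, 0.09862446]), np.float64(0.000330326754514603))
```

View pics/ov.png

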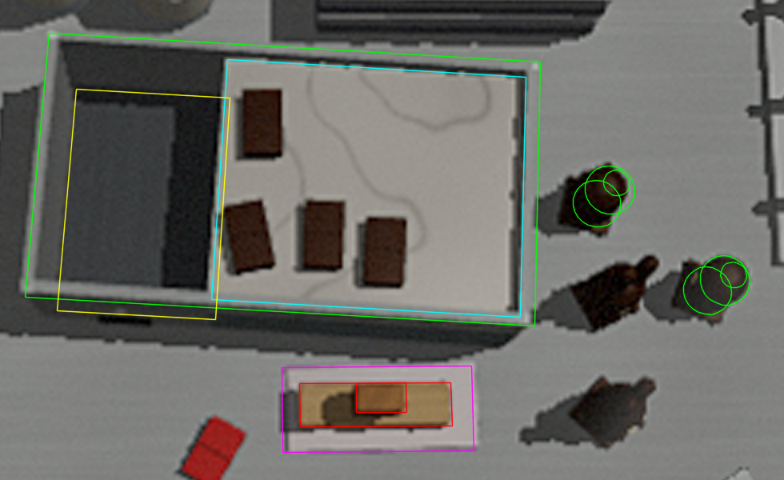

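The station fit matches the picture well. The dial reads about 1.07 rad, and the clip is about 1.62 rad clockwise of the off dot. I'll do the dial first and move above it.

>>> apply_moves(delta_pos=[[0.74, -0.37, 0], [0.74, -0.37, 0], [0.74, -0.37, 0], [0.74, -0.37, 0], [0.74, -0.37, 0], [0.74, -0.37, 0], [0.74, -0.37, 0], [0.74, -0.37, 0]], dr=[[0, 0, -1], [0, 0, -1], [0, 0, -1], [0, 0, -1], [0, 0, -1], [0, 0, -1], [0, 0, -1], [0, 0, -1]], jaw=[0.6, 0.6, 0.6, 0.6, 0.6, 0.6, 0.6, 0.6], force=20)

```text
time: 0.77
tool_pos: [0.431, 0.3582, 0.1956]
tool_rot: [-3.141, -0.0, 2.384]
contact_force: [0.9, 0.8, -0.2]
opening: 0.0554
grip_force: 0.0
```

>>> apply_moves(delta_pos=[[0, 0, 0], [0, 0.003, -0.15], [0, 0.003, -0.29], [0, 0.003, -0.29], [0, 0.003, -0.29], [0, 0.003, -0.29], [0, 0.003, -0.29], [0, 0.003, -0.29]], dr=[[0, 0, -0.22], [0, 0, -0.22], [0, 0, -0.22], [0, 0, -0.22], [0, 0, -0.22], [0, 0, -0.22], [0, 0, -0.22], [0, 0, -0.22]], jaw=[0.6, 0.6, 0.6, 0.6, 0.6, 0, 0, 0], force=20)

```text
time: 1.43
tool_pos: [0.4308, 0.3621, 0.0825]
tool_rot: [3.137, 0.001, 2.275]
contact_force: [0.5, 0.8, -0.5]
opening: 0.0396
grip_force: 0.0
```

>>> apply_moves(delta_pos=[[0, 0, 0], [0, 0, 0], [0, 0, 0], [0, 0, 0], [0, 0, 0], [0, 0, 0], [0, 0, 0], [0, 0, 0]], dr=[[0, 0, 0], [0, 0, 0], [0, 0, 0.2], [0, 0, 0.4], [0, 0, 0.6], [0, 0, 0.8], [0, 0, 1], [0, 0, 1]], jaw=[0, 0, 0, 0, 0, 0, 0, 0])

```text
time: 2.1
tool_pos: [0.4297, 0.3613, 0.0809]
tool_rot: [3.14, 0.001, 2.778]
contact_force: [0.8, -0.2, 0.7]
opening: 0.0004
grip_force: 0.0
```

The fingers closed on nothing, so I'll look.

```bash
python3 - <<'E'
from h import *
a=snap("top","t1");b=snap("side","s1")
r=lambda im,b,w,h: cv2.resize(im[b[1]:b[3],b[0]:b[2]],(w,h),interpolation=cv2.INTER_CUBIC)
A=r(a,(85,180,185,280),400,400);B=r(b,(200,260,320,380),400,400)
p=proj("top",[.4297,.3613,.081])[0];q=proj("side",[.4297,.3613,.081])[0];print((p-[85,180])*4,(q-[200,260])*3.33)
cv2.imwrite("pics/c1.png",np.hstack([A,B])[...,::-1])
E
```

```text
[147.99490893 172.20160161] [237.74110415 194.57850303]
```

View pics/c1.png

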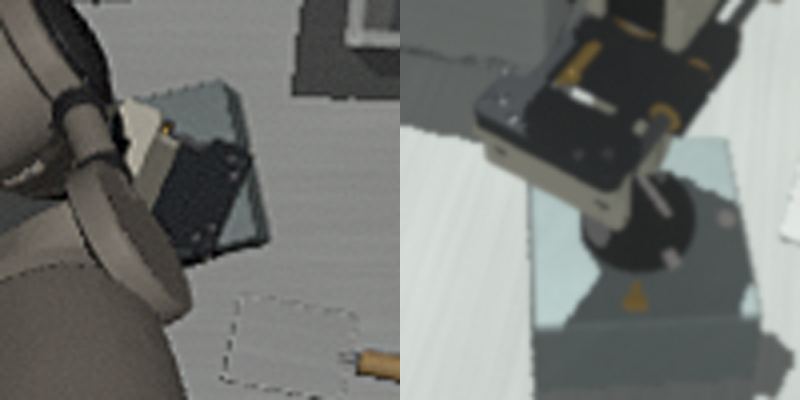

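The dial is unmoved (the white line is at the same pixels as before), although the TCP reads as being on the axis. I'll raise the arm and check where the fingertips really are compared with their projection.

>>> apply_moves(delta_pos=[[0, 0, 0.1], [0, 0, 0.2], [0, 0, 0.2], [0, 0, 0.2], [0, 0, 0.2]], dr=[[0, 0, 0], [0, 0, 0], [0, 0, 0], [0, 0, 0], [0, 0, 0]], jaw=[0, 0, 0, 0, 0])

```text
time: 2.62
tool_pos: [0.4291, 0.3609, 0.1599]
tool_rot: [3.141, 0.0, 2.773]
contact_force: [0.4, -0.2, -0.1]
opening: 0.0004
grip_force: 0.0
```

```bash
python3 - <<'E'
from h import *
a=snap("top","t2");b=snap("side","s2")
t=telemetry.observe(); P=t["tool_pos"]; print(P,t["opening"])
a,b=a.copy(),b.copy()
for n,im in(("top",a),("side",b)):
    for z,c in((0,(255,0,0)),(.066,(0,255,0))):
        p=proj(n,P+[0,0,z])[0]; im[int(round(p[1])),int(round(p[0]))]=c
r=lambda im,b,w,h: cv2.resize(im[b[1]:b[3],b[0]:b[2]],(w,h),interpolation=cv2.INTER_NEAREST)
cv2.imwrite("pics/c2.png",np.hstack([r(a,(60,160,180,280),400,400),r(b,(200,200,320,380),400,600)[:600]][1:]+[cv2.copyMakeBorder(r(a,(60,160,180,280),400,400),0,200,0,0,cv2.BORDER_CONSTANT)])[...,::-1])
E
```

```text
[0.42860449 0.36052807 0.15871367] 0.0006549745931739399
```

View pics/c2.png

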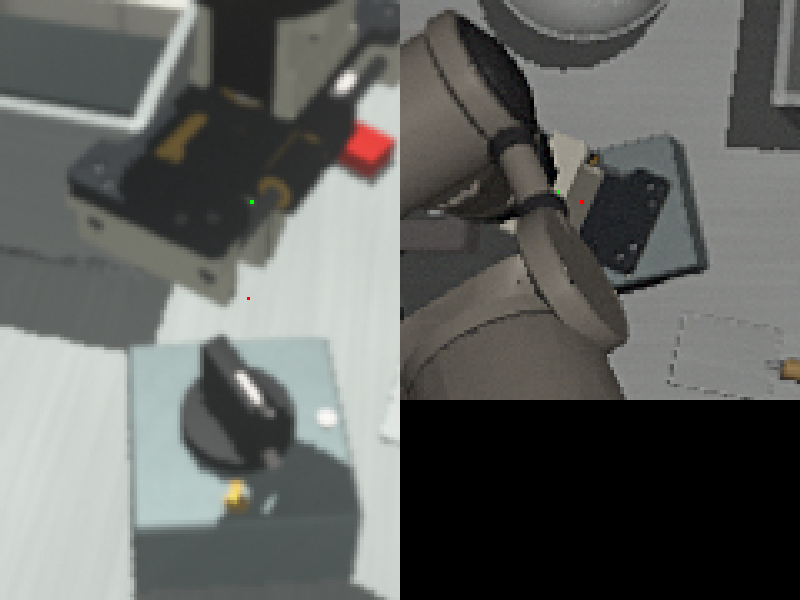

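The tip doesn't appear at the projected TCP. I'll overlay a gripper wireframe, using the saved picture, to measure the discrepancy.

```bash
python3 - <<'E'
from h import *
P=np.array([.4286,.3605,.1587]); yaw=2.773
im=cv2.imread("pics/s2_raw.png"); k=6; x0,y0=215,225
im=cv2.resize(im[y0:y0+85,x0:x0+110],None,fx=k,fy=k,interpolation=cv2.INTER_CUBIC)
R=lambda v: np.array([np.cos(yaw)*v[0]+np.sin(yaw)*v[1], np.sin(yaw)*v[0]-np.cos(yaw)*v[1], -v[2]])
def box(a,b,z0,z1,col):
    c=[(sx*a,sy*b,z) for z in(z0,z1) for sx,sy in((1,1),(1,-1),(-1,-1),(-1,1))]
    p=np.int32((proj("side",[P+R(v) for v in c])-[x0,y0]+.5)*k)
    for i in range(4):
        for s,e in((i,(i+1)%4),(i+4,(i+1)%4+4),(i,i+4)): cv2.line(im,p[s].tolist(),p[e].tolist(),col,1,cv2.LINE_AA)
box(.0095,.019,0,-.066,(0,0,255)); box(.0375,.095,-.066,-.1,(0,255,0))
cv2.imwrite("pics/c3.png",im)
E
```

```text
(no output)
```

View pics/c3.png

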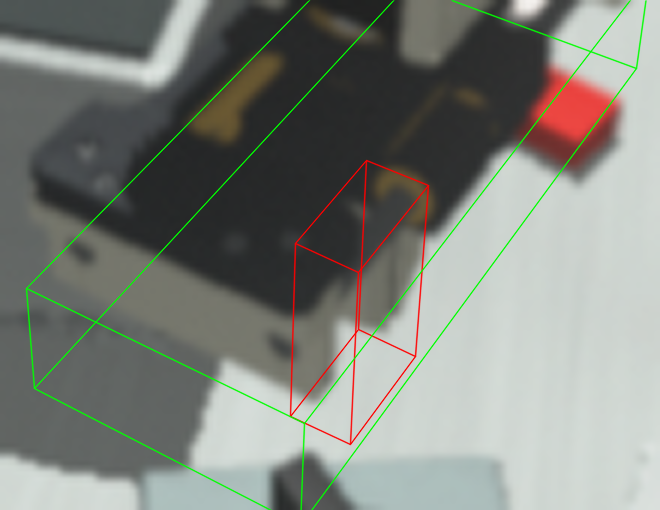

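```bash
python3 - <<'E'
from h import *
for z in(.2,.225,.25,.28): print(z,"-y end from top",atz("top",(134.2,227.9),z)[:2],"+y end from side",atz("side",(244.2,265),z)[:2])
print("pred ends",.4286-.0338,.3605-.0887,.4286+.0338,.3605+.0887)
im=cv2.imread("pics/t2_raw.png")[...,:]; k=6; x0,y0=85,185
cv2.imwrite("pics/c4.png",np.hstack([cv2.resize(im[y0:y0+80,x0:x0+65],None,fx=k,fy=k,interpolation=cv2.INTER_CUBIC),cv2.resize(cv2.imread("pics/s1_raw.png")[260:340,230:295],None,fx=6,fy=6,interpolation=cv2.INTER_CUBIC)]))
E
```

```text
0.2 -y end from top [0.40407516 0.2957709 ] +y end from side [0.48006808 0.35593884]
0.225 -y end from top [0.40155528 0.28944984] +y end from side [0.47429235 0.38076606]
0.25 -y end from top [0.3990354  0.28312878] +y end from side [0.46851661 0.40559328]
0.28 -y end from top [0.39601154 0.27554351] +y end from side [0.46158573 0.43538594]
pred ends 0.3948 0.2718 0.4624 0.4492
```

View pics/c4.png

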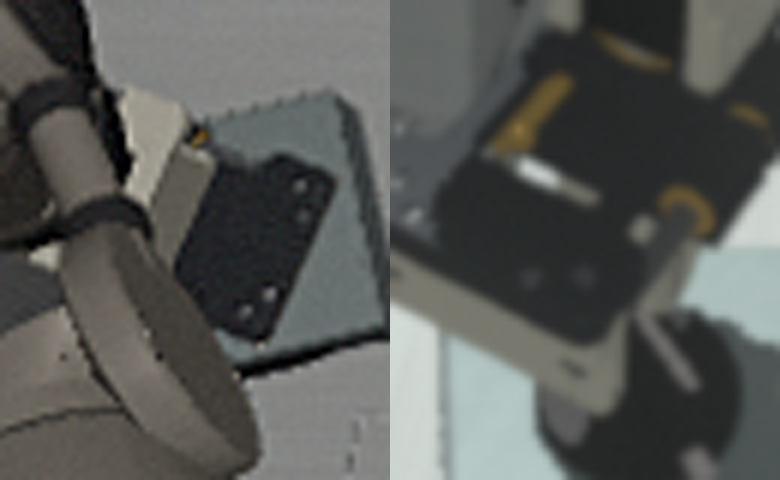

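By both views the body sits about 25 mm higher than the stated TCP implies, so the fingers closed above the bar. I'll reopen, realign and go lower in careful steps.

>>> apply_moves(delta_pos=[[0, 0, 0], [0, 0, 0], [0, 0, 0], [0, 0, -0.05], [0, 0, -0.1], [0, 0, -0.15], [0, 0, -0.2], [0, 0, -0.2]], dr=[[0, 0, -0.25], [0, 0, -0.5], [0, 0, -0.75], [0, 0, -1], [0, 0, -1], [0, 0, -1], [0, 0, -1], [0, 0, -1]], jaw=[0.6, 0.6, 0.6, 0.6, 0.6, 0.6, 0.6, 0.6])

```text
time: 3.38
tool_pos: [0.4264, 0.359, 0.075]
tool_rot: [-3.132, -0.001, 2.274]
contact_force: [-0.8, 0.4, -0.0]
opening: 0.0495
grip_force: 0.0
```

>>> apply_moves(delta_pos=[[0, 0, -0.01], [0, 0, -0.02], [0, 0, -0.02]], dr=[[0, 0, 0], [0, 0, 0], [0, 0, 0]], jaw=[0.6, 0.6, 0.6])

```text
time: 3.63
tool_pos: [0.4295, 0.3611, 0.072]
tool_rot: [3.141, 0.0, 2.275]
contact_force: [-0.2, 0.5, 0.2]
opening: 0.0553
grip_force: 0.0
```

>>> apply_moves(delta_pos=[[0, 0, -0.01], [0, 0, -0.02], [0, 0, -0.02]], dr=[[0, 0, 0], [0, 0, 0], [0, 0, 0]], jaw=[0.6, 0.6, 0.6])

```text
time: 3.88
tool_pos: [0.4291, 0.3609, 0.0636]
tool_rot: [-3.141, -0.0, 2.275]
contact_force: [-0.3, -1.3, -0.3]
opening: 0.0552
grip_force: 0.0
```

>>> apply_moves(delta_pos=[[0, 0, 0], [0, 0, 0], [0, 0, 0], [0, 0, 0], [0, 0, 0], [0, 0, 0], [0, 0, 0], [0, 0, 0]], dr=[[0, 0, 0], [0, 0, 0], [0, 0, 0], [0, 0, 0], [0, 0, 0], [0, 0, 0], [0, 0, 0], [0, 0, 0]], jaw=[0, 0, 0, 0, 0, 0, 0, 0], force=20)

```text
time: 4.55
tool_pos: [0.4309, 0.3623, 0.0642]
tool_rot: [3.137, 0.0, 2.275]
contact_force: [4.9, 5.0, -2.9]
opening: 0.016
grip_force: 20.0
```

Gripped (16 mm opening). Turning counter-clockwise.

>>> apply_moves(delta_pos=[[0.004, 0.003, 0], [0.004, 0.003, 0], [0.004, 0.003, 0], [0.004, 0.003, 0], [0.004, 0.003, 0], [0.004, 0.003, 0], [0.004, 0.003, 0], [0.004, 0.003, 0]], dr=[[0, 0, 0.15], [0, 0, 0.3], [0, 0, 0.45], [0, 0, 0.6], [0, 0, 0.75], [0, 0, 0.9], [0, 0, 1], [0, 0, 1]], jaw=[0, 0, 0, 0, 0, 0, 0, 0])

```text
time: 5.22
tool_pos: [0.4313, 0.3628, 0.0642]
tool_rot: [3.14, 0.001, 2.777]
contact_force: [0.0, 1.8, 0.6]
opening: 0.0156
grip_force: 20.0
```

>>> apply_moves(delta_pos=[[0, 0, 0], [0, 0, 0], [0, 0, 0], [0, 0, 0], [0, 0, 0], [0, 0, 0], [0, 0, 0], [0, 0, 0]], dr=[[0, 0, 0.15], [0, 0, 0.3], [0, 0, 0.45], [0, 0, 0.6], [0, 0, 0.75], [0, 0, 0.9], [0, 0, 1], [0, 0, 1]], jaw=[0, 0, 0, 0, 0, 0, 0, 0])

```text
time: 5.88
tool_pos: [0.4314, 0.3634, 0.0642]
tool_rot: [3.14, 0.002, -3.008]
contact_force: [1.2, 5.5, -2.0]
opening: 0.0156
grip_force: 20.0
```

```bash
python3 -c "
from h import *
t=telemetry.observe();print(t['tool_pos'],t['tool_rot'],t['torque'],t['contact_force'],t['opening'])"
```

```text
[0.43141139 0.36336525 0.06415257] [ 3.13957439e+00  1.63124392e-03 -3.00763820e+00] [ 0.80226439 -0.15377849 -0.01422167] [ 1.20522347  5.509878   -2.00735361] 0.01562701505890546
```

>>> apply_moves(delta_pos=[[0, 0, 0], [0, 0, 0], [0, 0, 0], [0, 0, 0]], dr=[[0, 0, 0.1], [0, 0, 0.2], [0, 0, 0.2], [0, 0, 0.2]], jaw=[0, 0, 0, 0])

```text
time: 6.22
tool_pos: [0.4314, 0.3635, 0.0642]
tool_rot: [3.14, 0.002, -2.91]
contact_force: [1.7, 5.7, -1.4]
opening: 0.0155
grip_force: 20.0
```

```bash
python3 -c "
from h import *
t=telemetry.observe();print(t['tool_pos'],t['tool_rot'],t['torque'],t['contact_force'],t['opening'])"
```

```text
[0.43138853 0.36346502 0.06417508] [ 3.13958133e+00  1.87561258e-03 -2.91008571e+00] [ 0.84640789 -0.14183609  0.05970339] [ 1.66116465  5.65093129 -1.43060881] 0.015474361260446205
```

>>> apply_moves(delta_pos=[[0, 0, 0], [0, 0, 0], [0, 0, 0], [0, 0, 0]], dr=[[0, 0, 0.06], [0, 0, 0.12], [0, 0, 0.12], [0, 0, 0.12]], jaw=[0, 0, 0, 0])

```text
time: 6.55
tool_pos: [0.4314, 0.3635, 0.0642]
tool_rot: [3.139, 0.002, -2.851]
contact_force: [0.7, 5.5, -1.7]
opening: 0.0159
grip_force: 20.4
```

```bash
python3 -c "
from h import *
t=telemetry.observe();print(t['tool_pos'],t['tool_rot'],t['torque'],t['contact_force'],t['opening'])"
```

```text
[0.43142397 0.36352543 0.06418944] [ 3.13932714e+00  2.00356353e-03 -2.85127067e+00] [ 0.91617843 -0.20949972 -0.33224668] [ 0.74802321  5.47533889 -1.73408849] 0.015853602622226612
```

Torque jumped, so the dial is at its stop. I'll release and lift, then calibrate tool height with a gentle touch on free table.

>>> apply_moves(delta_pos=[[0, 0, 0], [0, 0, 0], [0, 0, 0], [0, 0, 0.1], [0, 0, 0.2], [0, 0, 0.3], [0, 0, 0.35], [0, 0, 0.35]], dr=[[0, 0, 0], [0, 0, 0], [0, 0, 0], [0, 0, 0], [0, 0, 0], [0, 0, 0], [0, 0, -0.2], [0, 0, -0.4]], jaw=[0.6, 0.6, 0.6, 0.6, 0.6, 0.6, 0.6, 0.6])

```text
time: 7.22
tool_pos: [0.4331, 0.3634, 0.2098]
tool_rot: [3.137, 0.009, -3.054]
contact_force: [-1.0, 0.8, -1.0]
opening: 0.055
grip_force: 0.0
```

>>> apply_moves(delta_pos=[[-0.16, -0.91, 0], [-0.16, -0.91, 0], [-0.16, -0.91, 0], [-0.16, -0.91, 0], [-0.16, -0.91, 0], [-0.16, -0.91, 0], [-0.16, -0.91, 0], [-0.16, -0.91, 0]], dr=[[0, 0, -1], [0, 0, -1], [0, 0, -1], [0, 0, -1], [0, 0, -1], [0, 0, -1], [0, 0, -1], [0, 0, -1]], jaw=[0.6, 0.6, 0.6, 0.6, 0.6, 0.6, 0.6, 0.6])

```text
time: 7.88
tool_pos: [0.372, 0.0322, 0.204]
tool_rot: [-3.141, 0.0, 2.735]
contact_force: [1.6, -0.7, 0.1]
opening: 0.055
grip_force: 0.0
```

>>> apply_moves(delta_pos=[[0, 0, 0], [0, 0, 0], [0, 0, 0], [0, 0, -0.2], [0, 0, -0.4], [0, 0, -0.4], [0, 0, -0.4], [0, 0, -0.4]], dr=[[0, 0, -0.5], [0, 0, -1], [0, 0, -1], [0, 0, -1], [0, 0, -1], [0, 0, -1], [0, 0, -1], [0, 0, -1]], jaw=[0, 0, 0, 0, 0, 0, 0, 0])

```text
time: 8.55
tool_pos: [0.3684, 0.0342, 0.0393]
tool_rot: [-3.133, -0.008, 2.234]
contact_force: [-1.7, 1.4, -0.0]
opening: 0.0063
grip_force: 0.0
```

```bash
python3 - <<'E'
from h import *
a=snap("top","t5");b=snap("side","s5");print(telemetry.observe()["tool_pos"])
r=lambda im,b,w,h: cv2.resize(im[b[1]:b[3],b[0]:b[2]],(w,h),interpolation=cv2.INTER_CUBIC)
P=telemetry.observe()["tool_pos"]
p=proj("top",P)[0];q=proj("side",P)[0];print(p,q)
B=r(b,(235,280,325,370),396,396);C=r(b,(int(q[0])-45,int(q[1])-60,int(q[0])+45,int(q[1])+30),396,396)
cv2.circle(C,(int(45*4.4),int(60*4.4)),3,(255,0,0),-1)
cv2.imwrite("pics/c5.png",np.hstack([B,C])[...,::-1])
E
```

```text
[0.37254444 0.03388848 0.04400433]
[237.13184453 244.62793793] [311.7359293  227.84479367]
```

View pics/c5.png

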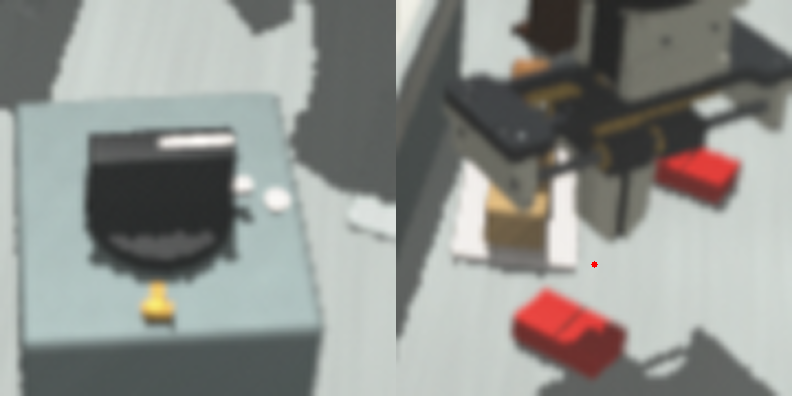

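The dial's pointer is now at the white off dot (left pane). The fingertips sit roughly 20 mm above the predicted TCP (right pane). I'll probe the table for the height bias.

>>> apply_moves(delta_pos=[[0, 0, -0.04], [0, 0, -0.08], [0, 0, -0.08], [0, 0, -0.08], [0, 0, -0.08]], dr=[[0, 0, 0], [0, 0, 0], [0, 0, 0], [0, 0, 0], [0, 0, 0]], jaw=[0, 0, 0, 0, 0])

```text
time: 9.07
tool_pos: [0.3747, 0.0338, 0.0138]
tool_rot: [3.139, 0.002, 2.235]
contact_force: [-0.3, -0.2, -0.4]
opening: 0.0004
grip_force: 0.0
```

>>> apply_moves(delta_pos=[[0, 0, -0.01], [0, 0, -0.015], [0, 0, -0.02], [0, 0, -0.02]], dr=[[0, 0, 0], [0, 0, 0], [0, 0, 0], [0, 0, 0]], jaw=[0, 0, 0, 0])

```text
time: 9.4
tool_pos: [0.3731, 0.0339, 0.0039]
tool_rot: [-3.142, -0.0, 2.235]
contact_force: [-0.2, 0.8, -0.3]
opening: 0.0004
grip_force: 0.0
```

>>> apply_moves(delta_pos=[[0, 0, -0.005], [0, 0, -0.01], [0, 0, -0.01]], dr=[[0, 0, 0], [0, 0, 0], [0, 0, 0]], jaw=[0, 0, 0])

```text
time: 9.65
tool_pos: [0.373, 0.0339, -0.0004]
tool_rot: [-3.141, -0.0, 2.235]
contact_force: [0.3, 0.1, -0.1]
opening: -0.0001
grip_force: 0.0
```

>>> apply_moves(delta_pos=[[0, 0, -0.01], [0, 0, -0.02], [0, 0, -0.025], [0, 0, -0.025]], dr=[[0, 0, 0], [0, 0, 0], [0, 0, 0], [0, 0, 0]], jaw=[0, 0, 0, 0])

```text
time: 9.98
tool_pos: [0.3728, 0.0339, -0.0106]
tool_rot: [-3.141, -0.001, 2.235]
contact_force: [0.2, -0.2, 1.1]
opening: 0.0004
grip_force: 0.0
```

>>> apply_moves(delta_pos=[[0, 0, -0.005], [0, 0, -0.01], [0, 0, -0.01]], dr=[[0, 0, 0], [0, 0, 0], [0, 0, 0]], jaw=[0, 0, 0])

```text
time: 10.23
tool_pos: [0.3735, 0.0338, -0.0137]
tool_rot: [3.141, 0.0, 2.235]
contact_force: [-2.3, -0.5, 11.4]
opening: 0.0009
grip_force: 6.6
```

>>> apply_moves(delta_pos=[[0, 0, -0.005], [0, 0, -0.01], [0, 0, -0.01]], dr=[[0, 0, 0], [0, 0, 0], [0, 0, 0]], jaw=[0, 0, 0])

```text
time: 10.48
tool_pos: [0.3737, 0.0337, -0.0155]
tool_rot: [3.14, 0.002, 2.235]
contact_force: [-10.4, -1.0, 55.0]
opening: 0.0006
grip_force: 28.6
```

Table contact is at a reading of about -0.013, so the reading is low here, and probably by more further out. I'll lift, then refine the rabbit positions by mask fit.

>>> apply_moves(delta_pos=[[0, 0, 0.1], [0, 0, 0.2], [0, 0, 0.3], [0, 0, 0.4], [0, 0, 0.5], [0, 0, 0.5], [0, 0, 0.5], [0, 0, 0.5]], dr=[[0, 0, 0], [0, 0, 0], [0, 0, -0.2], [0, 0, -0.4], [0, 0, -0.6], [0, 0, -0.8], [0, 0, -1], [0, 0, -1]], jaw=[0, 0, 0, 1, 1, 1, 1, 1])

```text
time: 11.15
tool_pos: [0.3734, 0.0339, 0.1825]
tool_rot: [3.14, 0.0, 1.731]
contact_force: [-0.3, -0.6, 0.4]
opening: 0.0293
grip_force: 0.0
```

```bash
python3 - <<'E'
from h import *
im=cv2.imread("pics/top0_raw.png").astype(int); x0,y0=325,140
c=im[y0:245,x0:410]; d=c[...,2]-c[...,0]; v=c.sum(2)
m=((d>6)&(v<330)).astype(np.uint8); m=cv2.morphologyEx(m,cv2.MORPH_CLOSE,np.ones((3,3),np.uint8))
n,l,st,ce=cv2.connectedComponentsWithStats(m)
for i in range(1,n):
    if st[i,4]>50: print(i,st[i],ce[i]+[x0,y0])
vis=cv2.resize((c).astype(np.uint8),None,fx=4,fy=4,interpolation=cv2.INTER_CUBIC); m4=cv2.resize(m,None,fx=4,fy=4,interpolation=cv2.INTER_NEAREST)
cs,_=cv2.findContours(m4,cv2.RETR_EXTERNAL,cv2.CHAIN_APPROX_NONE); vis2=vis.copy(); cv2.drawContours(vis2,cs,-1,(0,255,0),1)
np.save("m.npy",m); cv2.imwrite("pics/m.png",np.hstack([vis,vis2]))
E
```

```text
1 [  0   0   3  53 103] [325.58252427 161.69902913]
2 [ 15  11  21  23 318] [350.12893082 161.77358491]
3 [ 19  40  27  23 336] [356.67559524 190.76190476]
4 [ 50  40  24  17 230] [387.13478261 187.06521739]
7 [ 18  77  27  23 266] [356.04887218 227.06766917]
```

View pics/m.png

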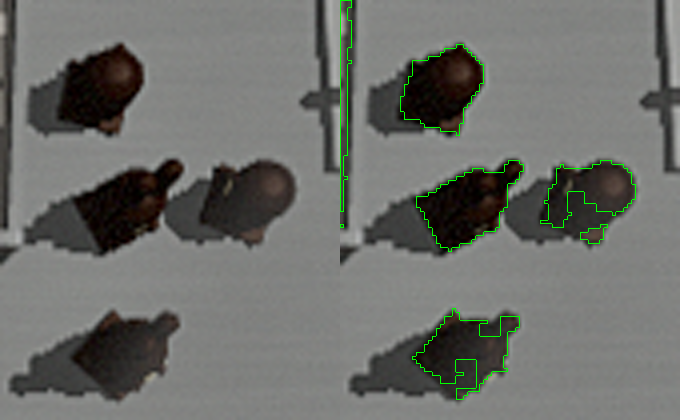

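```bash
python3 - <<'E'
from h import *
w=lambda u,v,z:np.round(atz("top",(325+u/4-.4,140+v/4-.4),z)[:2],4)
for n,f,h in(("A",(91.5,97),(121,72)),("B",(235,204),(268,188)),("W1",(120,205),None),("W2",(115,355),None)):
    print(n,"foot",w(*f,.005),"head .07",w(*h,.07) if h else "")
pan=[.6248,.1208,-.0526]
for m in((.12,-.355),(-.12,-.355),(0,0),(.0,-.21)): print(m,tf(pan,m))
E
```

```text
A foot [ 0.6264 -0.3064] head .07 [ 0.6292 -0.3138]
B foot [ 0.5423 -0.415 ] head .07 [ 0.5421 -0.4194]
W1 foot [ 0.541  -0.3254] head .07 
W2 foot [ 0.4252 -0.3172] head .07 
(0.12, -0.355) [ 0.72596964 -0.2400181 ]
(-0.12, -0.355) [ 0.48630158 -0.22739992]
(0, 0) [0.6248 0.1208]
(0.0, -0.21) [ 0.61375909 -0.08890956]
```

>>> apply_moves(delta_pos=[[0.21, -0.56, 0.06], [0.21, -0.56, 0.06], [0.21, -0.56, 0.06], [0.21, -0.56, 0.06], [0.21, -0.56, 0.06], [0.21, -0.56, 0.06], [0.21, -0.56, 0.06], [0.21, -0.56, 0.06]], dr=[[0, 0, -0.32], [0, 0, -0.32], [0, 0, -0.32], [0, 0, -0.32], [0, 0, -0.32], [0, 0, -0.32], [0, 0, -0.32], [0, 0, -0.32]], jaw=[1, 1, 1, 1, 1, 1, 1, 1])

```text
time: 11.82
tool_pos: [0.4569, -0.1911, 0.2047]
tool_rot: [-3.14, -0.001, 1.575]
contact_force: [0.1, 1.0, 0.4]
opening: 0.0824
grip_force: 0.0
```

>>> apply_moves(delta_pos=[[0.212, -0.567, 0], [0.212, -0.567, 0], [0.212, -0.567, 0], [0.212, -0.567, 0], [0.212, -0.567, 0], [0.212, -0.567, 0], [0.212, -0.567, 0], [0.212, -0.567, 0]], dr=[[0, 0, 0], [0, 0, 0], [0, 0, 0], [0, 0, 0], [0, 0, 0], [0, 0, 0], [0, 0, 0], [0, 0, 0]], jaw=[1, 1, 1, 1, 1, 1, 1, 1])

```text
time: 12.48
tool_pos: [0.5419, -0.4164, 0.2036]
tool_rot: [-3.139, -0.003, 1.576]
contact_force: [-0.5, 0.8, -0.3]
opening: 0.0919
grip_force: 0.0
```

```bash
python3 - <<'E'
from h import *
a=snap("top","t6");b=snap("side","s6")
t=telemetry.observe();P=t["tool_pos"];print(P,t["tool_rot"])
r=lambda im,b,w,h: cv2.resize(im[b[1]:b[3],b[0]:b[2]],(w,h),interpolation=cv2.INTER_CUBIC)
p=proj("top",P)[0];q=proj("side",P)[0];print(p,q)
A=r(a,(320,130,440,250),400,400);C=r(b,(int(q[0])-50,int(q[1])-60,int(q[0])+50,int(q[1])+40),400,400)
cv2.circle(C,(200,240),2,(255,0,0),-1); cv2.circle(A,tuple(int(v) for v in (p-[320,130])*3.33),2,(255,0,0),-1)
cv2.imwrite("pics/c6.png",np.hstack([A,C])[...,::-1])
E
```

```text
[ 0.54199671 -0.41484284  0.20540765] [-3.14049138e+00 -1.80761267e-03  1.57713897e+00]
[406.45470236 176.69364426] [274.55129485 106.48512332]
```

View pics/c6.png

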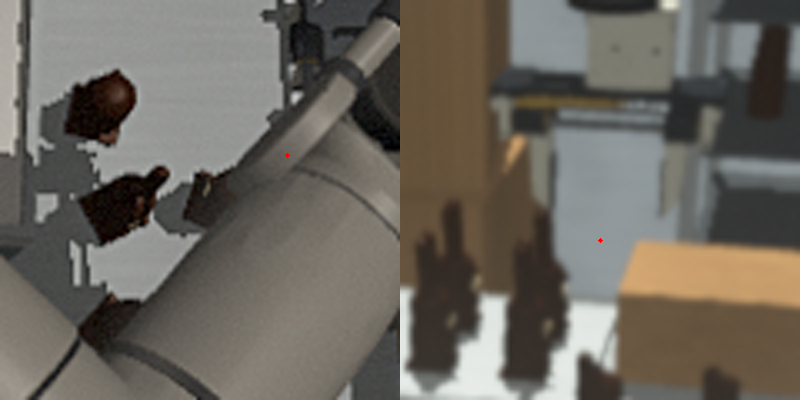

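Both fingertips are visible at (540,208) and (670,215), centred over B in x and about 22 mm above the prediction. Descending.

>>> apply_moves(delta_pos=[[0, 0, -0.08], [0, 0, -0.16], [0, 0, -0.24], [0, 0, -0.32], [0, 0, -0.37], [0, 0, -0.37]], dr=[[0, 0, 0], [0, 0, 0], [0, 0, 0], [0, 0, 0], [0, 0, 0], [0, 0, 0]], jaw=[1, 1, 1, 1, 1, 1])

```text
time: 13.08
tool_pos: [0.5398, -0.4125, 0.0535]
tool_rot: [-3.135, -0.007, 1.577]
contact_force: [-0.6, 0.8, -0.1]
opening: 0.0916
grip_force: 0.0
```

>>> apply_moves(delta_pos=[[0, 0, -0.03], [0, 0, -0.06], [0, 0, -0.09], [0, 0, -0.11], [0, 0, -0.11], [0, 0, -0.11]], dr=[[0, 0, 0], [0, 0, 0], [0, 0, 0], [0, 0, 0], [0, 0, 0], [0, 0, 0]], jaw=[1, 1, 1, 1, 1, 1])

```text
time: 13.58
tool_pos: [0.5419, -0.4168, 0.0136]
tool_rot: [-3.141, -0.0, 1.575]
contact_force: [0.1, 0.6, 0.4]
opening: 0.0915
grip_force: 0.0
```

>>> apply_moves(delta_pos=[[0, 0, 0], [0, 0, 0], [0, 0, 0], [0, 0, 0], [0, 0, 0], [0, 0, 0], [0, 0, 0], [0, 0, 0]], dr=[[0, 0, 0], [0, 0, 0], [0, 0, 0], [0, 0, 0], [0, 0, 0], [0, 0, 0], [0, 0, 0], [0, 0, 0]], jaw=[0.3, 0.3, 0.3, 0.3, 0.3, 0.3, 0.3, 0.3], force=15)

```text
time: 14.25
tool_pos: [0.5421, -0.4169, 0.014]
tool_rot: [3.141, 0.0, 1.575]
contact_force: [0.8, 0.1, 0.1]
opening: 0.0458
grip_force: 15.0
```

B is held (45.8 mm). Lift and carry to the pan.

>>> apply_moves(delta_pos=[[0, 0, 0.08], [0, 0, 0.16], [0, 0, 0.24], [0, 0, 0.32], [0, 0, 0.4], [0, 0, 0.48], [0, 0, 0.52], [0, 0, 0.52]], dr=[[0, 0, 0], [0, 0, 0], [0, 0, 0], [0, 0, 0], [0, 0, 0], [0, 0, 0], [0, 0, 0], [0, 0, 0]], jaw=[0.3, 0.3, 0.3, 0.3, 0.3, 0.3, 0.3, 0.3], force=25)

```text
time: 14.92
tool_pos: [0.5433, -0.4182, 0.2271]
tool_rot: [3.135, 0.006, 1.575]
contact_force: [0.9, -0.3, -0.6]
opening: 0.0459
grip_force: 25.0
```

>>> apply_moves(delta_pos=[[0.006, 0.09, 0], [0.012, 0.18, 0], [0.018, 0.27, 0], [0.024, 0.36, 0], [0.03, 0.45, 0], [0.036, 0.54, 0], [0.042, 0.63, 0], [0.048, 0.7, 0]], dr=[[0, 0, 0], [0, 0, 0], [0, 0, 0], [0, 0, 0], [0, 0, 0], [0, 0, 0], [0, 0, 0], [0, 0, 0]], jaw=[0.3, 0.3, 0.3, 0.3, 0.3, 0.3, 0.3, 0.3])

```text
time: 15.58
tool_pos: [0.5602, -0.1338, 0.22]
tool_rot: [-3.139, -0.002, 1.576]
contact_force: [1.2, -0.3, -0.5]
opening: 0.0459
grip_force: 25.0
```

>>> apply_moves(delta_pos=[[0.006, 0.09, 0], [0.012, 0.18, 0], [0.018, 0.27, 0], [0.024, 0.36, 0], [0.03, 0.45, 0], [0.036, 0.54, 0], [0.042, 0.63, 0], [0.048, 0.7, 0]], dr=[[0, 0, -0.05], [0, 0, -0.1], [0, 0, -0.1], [0, 0, -0.1], [0, 0, -0.1], [0, 0, -0.1], [0, 0, -0.1], [0, 0, -0.1]], jaw=[0.3, 0.3, 0.3, 0.3, 0.3, 0.3, 0.3, 0.3])

```text
time: 16.25
tool_pos: [0.5792, 0.1458, 0.2198]
tool_rot: [-3.138, -0.0, 1.526]
contact_force: [0.7, -0.7, -0.3]
opening: 0.0456
grip_force: 25.0
```

>>> apply_moves(delta_pos=[[0, 0, -0.08], [0, 0, -0.16], [0, 0, -0.24], [0, 0, -0.32], [0, 0, -0.38], [0, 0, -0.4], [0, 0, -0.4], [0, 0, -0.4]], dr=[[0, 0, 0], [0, 0, 0], [0, 0, 0], [0, 0, 0], [0, 0, 0], [0, 0, 0], [0, 0, 0], [0, 0, 0]], jaw=[0.3, 0.3, 0.3, 0.3, 0.3, 0.3, 0.3, 0.3])

```text
time: 16.92
tool_pos: [0.5804, 0.1431, 0.0619]
tool_rot: [-3.141, 0.0, 1.525]
contact_force: [1.0, -0.6, -0.3]
opening: 0.0458
grip_force: 25.0
```

>>> apply_moves(delta_pos=[[0, 0, 0], [0, 0, 0], [0, 0, 0], [0, 0, 0], [0, 0, 0.1], [0, 0, 0.2], [0, 0, 0.3], [0, 0, 0.4]], dr=[[0, 0, 0], [0, 0, 0], [0, 0, 0], [0, 0, 0], [0, 0, 0], [0, 0, 0], [0, 0, 0], [0, 0, 0]], jaw=[0.72, 0.72, 0.72, 0.72, 0.72, 0.72, 0.72, 0.72])

```text
time: 17.58
tool_pos: [0.5801, 0.1431, 0.2245]
tool_rot: [3.141, -0.0, 1.525]
contact_force: [1.3, -0.5, -0.2]
opening: 0.0665
grip_force: 0.0
```

B is released in the pan. Rabbit A is close to the station rim and a whole rabbit, so I'll compute a grasp yaw and tilt that clears both.

```bash
python3 - <<'E'
from h import *
A=np.array([.628,-.310]);W1=np.array([.541,-.325]);pan=[.6248,.1208,-.0526]
c,s=np.cos(pan[2]),np.sin(pan[2])
g=np.array([(x,y,z) for x in np.linspace(-.0375,.0375,9) for y in np.linspace(-.095,.095,25) for z in np.linspace(.066,.16,8)])
fg=np.array([(x,sy*y,z) for x in np.linspace(-.0095,.0095,3) for sy in(1,-1) for y in np.linspace(.034,.053,3) for z in np.linspace(0,.066,8)])
def clear(a,t,h):
    d=np.array([np.cos(a),np.sin(a),0]);n=np.array([-np.sin(a),np.cos(a),0])
    up=np.array([0,0,1])*np.cos(t)-n*np.sin(t)   # leans to -n
    nn=np.cross(up,d)
    P=np.array([*A,h])-up*.0*1
    # keep grasp point (19mm behind) on the rabbit axis
    tip=np.array([*A,h+.019])-up*.019
    out=[]
    for G in(g,fg):
        X=tip+G[:,:1]*nn+G[:,1:2]*d+G[:,2:]*up
        r=X[:,:2]-pan[:2]; py=-s*r[:,0]+c*r[:,1]
        ds=np.maximum(np.maximum(-.355-py,X[:,2]-.135),-1).min()
        dw=np.maximum(np.hypot(*(X[:,:2]-W1).T)-.026,X[:,2]-.14).min()
        out+= [ds,dw]
    return np.array(out)
for h in(.036,.045):
  for t in(0,.15,.25,.35):
    best=max(((clear(np.radians(a),t,h).min(),a) for a in range(-90,90,3))); print(h,t,best,clear(np.radians(best[1]),t,h).round(4))
E
```

```text
0.036 0 (np.float64(-0.004924762283523176), -33) [-0.0049 -0.0035  0.0403  0.0258]
0.036 0.15 (np.float64(-0.007501587601467026), -39) [-0.0051 -0.0075  0.034   0.0243]
0.036 0.25 (np.float64(-0.007491288333719041), 39) [-0.0069 -0.0075  0.0292  0.0118]
0.036 0.35 (np.float64(-0.00274705783381779), 39) [-0.0027 -0.0019  0.0281  0.0107]
0.045 0 (np.float64(-0.004924762283523176), -33) [-0.0049 -0.0035  0.0403  0.0258]
0.045 0.15 (np.float64(-0.007501587601467026), -39) [-0.0051 -0.0075  0.034   0.0243]
0.045 0.25 (np.float64(-0.007491288333719041), 39) [-0.0069 -0.0075  0.0292  0.0118]
0.045 0.35 (np.float64(-0.00274705783381779), 39) [-0.0027 -0.0019  0.0281  0.0107]
```

```bash
python3 - <<'E'
from h import *
A0=np.array([.628,-.310]);W1=np.array([.541,-.325]);pan=[.6248,.1208,-.0526]
c,s=np.cos(pan[2]),np.sin(pan[2])
g=np.array([(x,y,z) for x in np.linspace(-.0375,.0375,9) for y in np.linspace(-.095,.095,25) for z in (.066,.08,.1)])
fg=np.array([(x,sy*y,z) for x in np.linspace(-.0095,.0095,3) for sy in(1,-1) for y in np.linspace(.046,.065,3) for z in np.linspace(0,.066,8)])
def clear(a,e):
    d=np.array([np.cos(a),np.sin(a)]);n=np.array([-np.sin(a),np.cos(a)]);out=[]
    for G in(g,fg):
        X=A0+e*d+G[:,:1]*n+G[:,1:2]*d
        r=X-pan[:2]; py=-s*r[:,0]+c*r[:,1]
        out+=[(-.355-py).min(),(np.hypot(*(X-W1).T)-(.022 if G is g else .027)).min()]
    return np.array(out)
for e in(.012,.015,.018):
    for a in range(-54,-20,3): print(e,a,clear(np.radians(a),e).round(4)) if clear(np.radians(a),e).min()>.003 else 0
for a in(20,30,40): print(a,clear(np.radians(a),-.015).round(4))
E
```

```text
20 [ 0.0092 -0.0188  0.0467 -0.0178]
30 [ 0.     -0.0178  0.0398 -0.0058]
40 [-0.007  -0.0148  0.034   0.0081]
```

```bash
python3 - <<'E'
from h import *
A0=np.array([.628,-.310]);W1=np.array([.541,-.325]);pan=[.6248,.1208,-.0526]
c,s=np.cos(pan[2]),np.sin(pan[2])
g=np.array([(x,y) for x in np.linspace(-.0375,.0375,9) for y in np.linspace(-.095,.095,25)])
for e in(.015,.018):
  for m in(0,-.004,-.008):
    for a in(-30,-33,-36,-39):
        q=np.radians(a);d=np.array([np.cos(q),np.sin(q)]);n=np.array([-np.sin(q),np.cos(q)])
        C=A0+e*d+m*n; X=C+g[:,:1]*n+g[:,1:]*d; r=X-pan[:2]; py=-s*r[:,0]+c*r[:,1]
        print(e,m,a,(-.355-py).min().round(4),(np.hypot(*(X-W1).T)).min().round(4),C.round(4))
E
```

```text
0.015 0 -30 0.0053 0.0193 [ 0.641  -0.3175]
0.015 0 -33 0.0026 0.0225 [ 0.6406 -0.3182]
0.015 0 -36 0.0 0.0259 [ 0.6401 -0.3188]
0.015 0 -39 -0.0023 0.029 [ 0.6397 -0.3194]
0.015 -0.004 -30 0.0089 0.0154 [ 0.639 -0.321]
0.015 -0.004 -33 0.006 0.0185 [ 0.6384 -0.3215]
0.015 -0.004 -36 0.0034 0.0219 [ 0.6378 -0.3221]
0.015 -0.004 -39 0.0009 0.025 [ 0.6371 -0.3225]
0.015 -0.008 -30 0.0124 0.0116 [ 0.637  -0.3244]
0.015 -0.008 -33 0.0095 0.0145 [ 0.6362 -0.3249]
0.015 -0.008 -36 0.0067 0.018 [ 0.6354 -0.3253]
0.015 -0.008 -39 0.0042 0.021 [ 0.6346 -0.3257]
0.018 0 -30 0.0067 0.019 [ 0.6436 -0.319 ]
0.018 0 -33 0.0041 0.0228 [ 0.6431 -0.3198]
0.018 0 -36 0.0017 0.0258 [ 0.6426 -0.3206]
0.018 0 -39 -0.0006 0.0291 [ 0.642  -0.3213]
0.018 -0.004 -30 0.0102 0.015 [ 0.6416 -0.3225]
0.018 -0.004 -33 0.0075 0.0188 [ 0.6409 -0.3232]
0.018 -0.004 -36 0.005 0.0218 [ 0.6402 -0.3238]
0.018 -0.004 -39 0.0027 0.0251 [ 0.6395 -0.3244]
0.018 -0.008 -30 0.0138 0.0111 [ 0.6396 -0.3259]
0.018 -0.008 -33 0.011 0.0149 [ 0.6387 -0.3265]
0.018 -0.008 -36 0.0084 0.0178 [ 0.6379 -0.3271]
0.018 -0.008 -39 0.0059 0.0211 [ 0.637  -0.3275]
```

>>> apply_moves(delta_pos=[[0.08, -0.6, 0], [0.08, -0.6, 0], [0.08, -0.6, 0], [0.08, -0.6, 0], [0.08, -0.6, 0], [0.08, -0.6, 0], [0.08, -0.6, 0], [0.08, -0.6, 0]], dr=[[0, 0, -0.6], [0, 0, -0.6], [0, 0, -0.6], [0, 0, -0.6], [0, 0, -0.6], [0, 0, -0.6], [0, 0, -0.6], [0, 0, -0.6]], jaw=[1, 1, 1, 1, 1, 1, 1, 1], force=15)

```text
time: 18.25
tool_pos: [0.6123, -0.0988, 0.2221]
tool_rot: [3.141, -0.0, 1.221]
contact_force: [-0.4, 1.3, -0.0]
opening: 0.0918
grip_force: 0.0
```

>>> apply_moves(delta_pos=[[0.078, -0.558, 0], [0.078, -0.558, 0], [0.078, -0.558, 0], [0.078, -0.558, 0], [0.078, -0.558, 0], [0.078, -0.558, 0], [0.078, -0.558, -0.1], [0.078, -0.558, -0.15]], dr=[[0, 0, -0.53], [0, 0, -0.53], [0, 0, -0.53], [0, 0, -0.53], [0, 0, -0.53], [0, 0, -0.53], [0, 0, -0.53], [0, 0, -0.53]], jaw=[1, 1, 1, 1, 1, 1, 1, 1])

```text
time: 18.92
tool_pos: [0.6436, -0.3198, 0.1596]
tool_rot: [-3.141, -0.0, 0.959]
contact_force: [-0.5, 1.2, -2.2]
opening: 0.0917
grip_force: 0.0
```

>>> apply_moves(delta_pos=[[0, 0, 0], [0, 0, 0], [0, 0, -0.05], [0, 0, -0.1], [0, 0, -0.15], [0, 0, -0.18], [0, 0, -0.18]], dr=[[0, 0, 0], [0, 0, 0], [0, 0, 0], [0, 0, 0], [0, 0, 0], [0, 0, 0], [0, 0, 0]], jaw=[1, 1, 1, 1, 1, 1, 1])

```text
time: 19.5
tool_pos: [0.6434, -0.3188, 0.089]
tool_rot: [-3.139, 0.0, 0.961]
contact_force: [-0.1, -0.6, -0.7]
opening: 0.0921
grip_force: 0.0
```

>>> apply_moves(delta_pos=[[0, 0, -0.03], [0, 0, -0.06], [0, 0, -0.09], [0, 0, -0.11], [0, 0, -0.11]], dr=[[0, 0, 0], [0, 0, 0], [0, 0, 0], [0, 0, 0], [0, 0, 0]], jaw=[1, 1, 1, 1, 1])

```text
time: 19.92
tool_pos: [0.6424, -0.3193, 0.0432]
tool_rot: [-3.137, 0.0, 0.96]
contact_force: [0.8, -0.2, -0.2]
opening: 0.0917
grip_force: 0.0
```

>>> apply_moves(delta_pos=[[0, 0, -0.01], [0, 0, -0.02], [0, 0, -0.03], [0, 0, -0.04], [0, 0, -0.04]], dr=[[0, 0, 0], [0, 0, 0], [0, 0, 0], [0, 0, 0], [0, 0, 0]], jaw=[1, 1, 1, 1, 1])

```text
time: 20.33
tool_pos: [0.6432, -0.3198, 0.029]
tool_rot: [-3.14, 0.0, 0.96]
contact_force: [-0.1, 0.5, -1.2]
opening: 0.0916
grip_force: 0.0
```

No contact. Close on A.

>>> apply_moves(delta_pos=[[0, 0, 0], [0, 0, 0], [0, 0, 0], [0, 0, 0], [0, 0, 0], [0, 0, 0], [0, 0, 0], [0, 0, 0]], dr=[[0, 0, 0], [0, 0, 0], [0, 0, 0], [0, 0, 0], [0, 0, 0], [0, 0, 0], [0, 0, 0], [0, 0, 0]], jaw=[0.75, 0.65, 0.6, 0.3, 0.3, 0.3, 0.3, 0.3], force=15)

```text
time: 21.0
tool_pos: [0.6437, -0.3202, 0.0301]
tool_rot: [3.141, 0.0, 0.96]
contact_force: [-0.7, 1.5, 1.4]
opening: 0.0519
grip_force: 14.1
```

>>> apply_moves(delta_pos=[[0, 0, 0], [0, 0, 0], [0, 0, 0], [0, 0, 0]], dr=[[0, 0, 0], [0, 0, 0], [0, 0, 0], [0, 0, 0]], jaw=[0.3, 0.3, 0.3, 0.3], force=15)

```text
time: 21.33
tool_pos: [0.6437, -0.3202, 0.0301]
tool_rot: [3.141, 0.0, 0.96]
contact_force: [-0.5, 1.2, 1.4]
opening: 0.0515
grip_force: 14.1
```

>>> apply_moves(delta_pos=[[0, 0, 0.02], [0, 0, 0.04], [0, 0, 0.06], [0, 0, 0.06], [0, 0, 0.06]], dr=[[0, 0, 0], [0, 0, 0], [0, 0, 0], [0, 0, 0], [0, 0, 0]], jaw=[0.3, 0.3, 0.3, 0.3, 0.3], force=25)

```text
time: 21.75
tool_pos: [0.6441, -0.3205, 0.0551]
tool_rot: [3.139, -0.0, 0.96]
contact_force: [-0.3, 0.3, -1.5]
opening: 0.0516
grip_force: 23.1
```

>>> apply_moves(delta_pos=[[0, 0, 0.06], [0, 0, 0.12], [0, 0, 0.18], [0, 0, 0.24], [0, 0, 0.3], [0, 0, 0.36], [0, 0, 0.42], [0, 0, 0.48]], dr=[[0, 0, 0], [0, 0, 0], [0, 0, 0], [0, 0, 0], [0, 0, 0], [0, 0, 0], [0, 0, 0], [0, 0, 0]], jaw=[0.3, 0.3, 0.3, 0.3, 0.3, 0.3, 0.3, 0.3])

```text
time: 22.42
tool_pos: [0.6433, -0.3199, 0.2467]
tool_rot: [-3.141, 0.0, 0.96]
contact_force: [-0.2, -1.2, -1.0]
opening: 0.0512
grip_force: 23.1
```

```bash
python3 - <<'E'
from h import *
a=snap("top","t7");b=snap("side","s7")
t=telemetry.observe();P=t["tool_pos"];print(P,t["tool_rot"],t["opening"],t["grip_force"],t["contact_force"])
r=lambda im,b,w,h: cv2.resize(im[b[1]:b[3],b[0]:b[2]],(w,h),interpolation=cv2.INTER_CUBIC)
q=proj("side",P)[0];print(q)
x,y=int(q[0]),int(q[1])
cv2.imwrite("pics/c7.png",np.hstack([r(a,(150,90,430,250),525,300),r(b,(x-45,y-40,x+45,y+62),265,300)])[...,::-1])
E
```

```text
[ 0.64498308 -0.32094953  0.25089153] [ 3.13306071e+00 -3.34794899e-04  9.59790921e-01] 0.051231567558112444 23.12743753194809 [-0.13901824  0.54658781 -0.23590382]
[239.4139245  100.19186787]
```

View pics/c7.png

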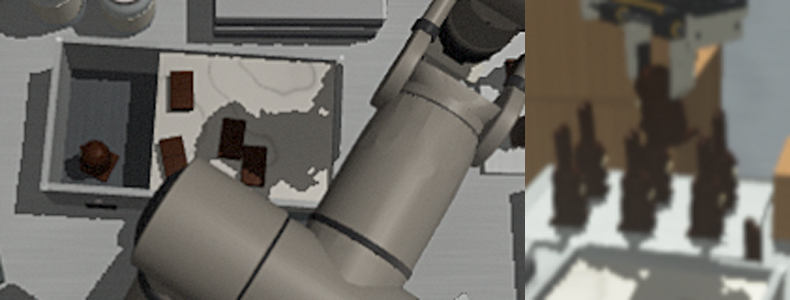

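B stands in the pan; A is held but tilted, base to the lower right. The chunk at (232,140) has been knocked aside a bit. Carry A to the pan.

>>> apply_moves(delta_pos=[[0.005, 0.08, 0], [0.01, 0.16, 0], [0.015, 0.24, 0], [0.02, 0.32, 0], [0.025, 0.4, 0], [0.03, 0.48, 0], [0.035, 0.56, 0], [0.035, 0.6, 0]], dr=[[0, 0, 0.1], [0, 0, 0.2], [0, 0, 0.3], [0, 0, 0.4], [0, 0, 0.5], [0, 0, 0.6], [0, 0, 0.6], [0, 0, 0.6]], jaw=[0.3, 0.3, 0.3, 0.3, 0.3, 0.3, 0.3, 0.3])

```text
time: 23.18
tool_pos: [0.6571, -0.076, 0.2443]
tool_rot: [-3.139, -0.001, 1.263]
contact_force: [0.3, 0.4, -0.4]
opening: 0.0502
grip_force: 23.4
```

>>> apply_moves(delta_pos=[[0.005, 0.08, 0], [0.01, 0.16, 0], [0.015, 0.24, 0], [0.02, 0.32, 0], [0.025, 0.4, 0], [0.03, 0.48, 0], [0.033, 0.546, 0], [0.033, 0.546, 0]], dr=[[0, 0, 0.1], [0, 0, 0.2], [0, 0, 0.3], [0, 0, 0.4], [0, 0, 0.5], [0, 0, 0.52], [0, 0, 0.52], [0, 0, 0.52]], jaw=[0.3, 0.3, 0.3, 0.3, 0.3, 0.3, 0.3, 0.3])

```text
time: 23.85
tool_pos: [0.67, 0.1435, 0.2442]
tool_rot: [-3.139, -0.002, 1.525]
contact_force: [-0.3, -0.2, -1.3]
opening: 0.0503
grip_force: 23.4
```

>>> apply_moves(delta_pos=[[0, 0, -0.07], [0, 0, -0.14], [0, 0, -0.21], [0, 0, -0.28], [0, 0, -0.35], [0, 0, -0.41], [0, 0, -0.43], [0, 0, -0.43]], dr=[[0, 0, 0], [0, 0, 0], [0, 0, 0], [0, 0, 0], [0, 0, 0], [0, 0, 0], [0, 0, 0], [0, 0, 0]], jaw=[0.3, 0.3, 0.3, 0.3, 0.3, 0.3, 0.3, 0.3])

```text
time: 24.52
tool_pos: [0.6688, 0.1373, 0.0704]
tool_rot: [-3.135, 0.001, 1.519]
contact_force: [-0.6, -0.2, -0.8]
opening: 0.0506
grip_force: 23.4
```

>>> apply_moves(delta_pos=[[0, 0, 0], [0, 0, 0], [0, 0, 0], [0, 0, 0], [0, 0, 0.1], [0, 0, 0.2], [0, 0, 0.3], [0, 0, 0.4]], dr=[[0, 0, 0], [0, 0, 0], [0, 0, 0], [0, 0, 0], [0, 0, 0], [0, 0, 0], [0, 0, 0], [0, 0, 0]], jaw=[0.72, 0.72, 0.72, 0.72, 0.72, 0.72, 0.72, 0.72])

```text
time: 25.18
tool_pos: [0.6706, 0.1384, 0.2371]
tool_rot: [3.14, -0.0, 1.52]
contact_force: [1.1, 0.4, 0.7]
opening: 0.066
grip_force: 0.0
```

>>> apply_moves(delta_pos=[[-0.78, 0.55, 0], [-0.78, 0.55, 0], [-0.78, 0.55, 0], [-0.78, 0.55, 0], [-0.78, 0.55, 0], [-0.78, 0.55, 0], [-0.78, 0.55, 0], [-0.78, 0.55, 0]], dr=[[0, 0, 0], [0, 0, 0], [0, 0, 0], [0, 0, 0], [0, 0, 0], [0, 0, 0], [0, 0, 0], [0, 0, 0]], jaw=[0.72, 0.72, 0.72, 0.72, 0.72, 0.72, 0.72, 0.72])

```text
time: 25.85
tool_pos: [0.3968, 0.3313, 0.2352]
tool_rot: [3.14, -0.001, 1.52]
contact_force: [1.1, 0.4, 1.2]
opening: 0.0663
grip_force: 0.0
```

```bash
python3 - <<'E'
from h import *
a=snap("top","t8");b=snap("side","s8")
r=lambda im,b,w,h: cv2.resize(im[b[1]:b[3],b[0]:b[2]],(w,h),interpolation=cv2.INTER_CUBIC)
cv2.imwrite("pics/c8.png",np.vstack([r(a,(160,100,410,245),800,464)]) [...,::-1])
E
```

```text
(no output)
```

View pics/c8.png

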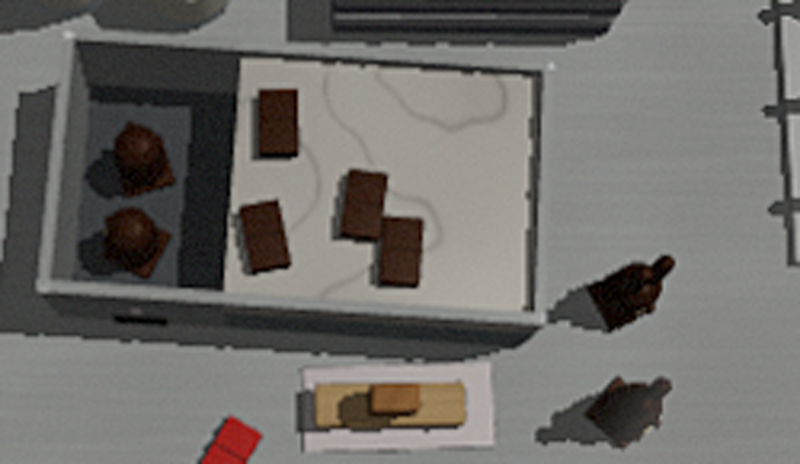

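Both broken rabbits stand in the pan, four chunks are on the slab (two touching), and the pusher is on its board unchanged. Next, fetch the pusher.

>>> apply_moves(delta_pos=[[0, -0.6, 0], [0, -0.6, 0], [0, -0.6, 0], [0, -0.6, 0], [0, -0.6, 0], [0, -0.6, 0], [0, -0.6, 0], [0, -0.6, 0]], dr=[[0, 0, 0.12], [0, 0, 0.12], [0, 0, 0.12], [0, 0, 0.12], [0, 0, 0.12], [0, 0, 0.12], [0, 0, 0.12], [0, 0, 0.12]], jaw=[0.72, 0.72, 0.72, 0.72, 0.72, 0.72, 0.72, 0.72])

```text
time: 26.62
tool_pos: [0.3992, 0.0885, 0.2349]
tool_rot: [3.139, 0.0, 1.575]
contact_force: [-0.0, 0.9, -0.7]
opening: 0.0664
grip_force: 0.0
```

```bash
python3 -c "
from h import *
t=telemetry.observe();print(t['tool_pos'],t['tool_rot'])"
```

```text
[0.39917049 0.08854338 0.23487006] [3.13920926e+00 3.18132205e-05 1.57529981e+00]
```

>>> apply_moves(delta_pos=[[0.072, -0.466, 0], [0.072, -0.466, 0], [0.072, -0.466, 0], [0.072, -0.466, 0], [0.072, -0.466, 0], [0.072, -0.466, -0.1], [0.072, -0.466, -0.2], [0.072, -0.466, -0.25]], dr=[[0, 0, 0.01], [0, 0, 0.01], [0, 0, 0.01], [0, 0, 0.01], [0, 0, 0.01], [0, 0, 0.01], [0, 0, 0.01], [0, 0, 0.01]], jaw=[0.72, 0.72, 0.72, 0.72, 0.72, 0.72, 0.72, 0.72])

```text
time: 27.28
tool_pos: [0.426, -0.0951, 0.1308]
tool_rot: [-3.139, -0.002, 1.585]
contact_force: [-0.5, 0.5, -1.6]
opening: 0.066
grip_force: 0.0
```

>>> apply_moves(delta_pos=[[0, 0, -0.05], [0, 0, -0.1], [0, 0, -0.13], [0, 0, -0.16], [0, 0, -0.18], [0, 0, -0.19], [0, 0, -0.19]], dr=[[0, 0, 0], [0, 0, 0], [0, 0, 0], [0, 0, 0], [0, 0, 0], [0, 0, 0], [0, 0, 0]], jaw=[0.72, 0.72, 0.72, 0.72, 0.72, 0.72, 0.72])

```text
time: 27.87
tool_pos: [0.4273, -0.0955, 0.0575]
tool_rot: [-3.141, -0.0, 1.586]
contact_force: [-0.9, 0.5, 0.2]
opening: 0.0659
grip_force: 0.0
```

Close on the handle.

>>> apply_moves(delta_pos=[[0, 0, 0], [0, 0, 0], [0, 0, 0], [0, 0, 0], [0, 0, 0], [0, 0, 0], [0, 0, 0], [0, 0, 0]], dr=[[0, 0, 0], [0, 0, 0], [0, 0, 0], [0, 0, 0], [0, 0, 0], [0, 0, 0], [0, 0, 0], [0, 0, 0]], jaw=[0, 0, 0, 0, 0, 0, 0, 0], force=40)

```text
time: 28.53
tool_pos: [0.4276, -0.0961, 0.0582]
tool_rot: [3.141, 0.0, 1.585]
contact_force: [1.2, -0.2, 1.4]
opening: 0.0254
grip_force: 40.0
```

The handle is held at 25.4 mm. Lift while measuring chunk positions.

>>> apply_moves(delta_pos=[[0, 0, 0.06], [0, 0, 0.12], [0, 0, 0.18], [0, 0, 0.24], [0, 0, 0.3], [0, 0, 0.36], [0, 0, 0.42], [0, 0, 0.48]], dr=[[0, 0, 0], [0, 0, 0], [0, 0, 0], [0, 0, 0], [0, 0, 0], [0, 0, 0], [0, 0, 0], [0, 0, 0]], jaw=[0, 0, 0, 0, 0, 0, 0, 0])

```text
time: 29.2
tool_pos: [0.4264, -0.0958, 0.2507]
tool_rot: [-3.14, -0.0, 1.585]
contact_force: [0.9, -0.8, -3.3]
opening: 0.0254
grip_force: 40.0
```

```bash
cat >> h.py <<'E'
PAN=[.6248,.1208,-.0526]
def topan(w): c,s=np.cos(PAN[2]),np.sin(PAN[2]); d=np.array(w[:2])-PAN[:2]; return np.array([c*d[0]+s*d[1],-s*d[0]+c*d[1]])
def chunks(name,z=.138):
    im=cv2.imread(f"pics/{name}_raw.png").astype(int)
    m=((im.sum(2)<150)&(im[...,2]-im[...,0]>4)).astype(np.uint8); q=np.zeros_like(m)
    cv2.fillPoly(q,[np.int32(proj("top",[[*tf(PAN,p),.12] for p in((.105,-.34),(.105,-.077),(-.108,-.077),(-.108,-.34))]))],1)
    n,l,st,ce=cv2.connectedComponentsWithStats(m*q)
    for i in range(1,n):
        if st[i,4]>40:
            ys,xs=np.where(l==i); w=np.array([topan(atz("top",(x,y),z)) for x,y in zip(xs,ys)])
            print("chunk area",st[i,4],"c",w.mean(0).round(3),"x",w[:,0].min().round(3),w[:,0].max().round(3),"y",w[:,1].min().round(3),w[:,1].max().round(3))
E
python3 - <<'E'
from h import *
chunks("t8")
for m in((-.032,-.285),(-.032,-.075),(.034,-.285),(.034,-.075)): print(m,tf(PAN,m).round(4))
t=telemetry.observe();print(t['tool_pos'],t['tool_rot'],t["opening"],t["contact_force"])
E
```

```text
chunk area 247 c [ 0.048 -0.11 ] x 0.02 0.077 y -0.127 -0.091
chunk area 523 c [-0.043 -0.205] x -0.093 0.007 y -0.24 -0.17
chunk area 263 c [-0.057 -0.104] x -0.087 -0.026 y -0.127 -0.08
(-0.032, -0.285) [ 0.5779 -0.1621]
(-0.032, -0.075) [0.5889 0.0476]
(0.034, -0.285) [ 0.6438 -0.1656]
(0.034, -0.075) [0.6548 0.0441]
[ 0.42643274 -0.09575359  0.25065517] [-3.14021625e+00 -4.99420552e-04  1.58472438e+00] 0.025448082004077947 [ 0.93210149 -0.767084   -3.28212855]
```

>>> apply_moves(delta_pos=[[0.379, -0.166, 0], [0.379, -0.166, 0], [0.379, -0.166, 0], [0.379, -0.166, 0], [0.379, -0.166, 0], [0.379, -0.166, 0], [0.379, -0.166, 0], [0.379, -0.166, 0]], dr=[[0, 0, 0.2], [0, 0, 0.4], [0, 0, 0.6], [0, 0, 0.8], [0, 0, 1], [0, 0, 1], [0, 0, 1], [0, 0, 1]], jaw=[0, 0, 0, 0, 0, 0, 0, 0])

```text
time: 29.87
tool_pos: [0.5778, -0.1618, 0.2501]
tool_rot: [-3.141, -0.001, 2.082]
contact_force: [-0.3, 0.3, -1.4]
opening: 0.0251
grip_force: 40.0
```

>>> apply_moves(delta_pos=[[0, 0, 0], [0, 0, 0], [0, 0, 0], [0, 0, 0], [0, 0, 0], [0, 0, 0], [0, 0, 0], [0, 0, 0]], dr=[[0, 0, 0.2], [0, 0, 0.4], [0, 0, 0.6], [0, 0, 0.8], [0, 0, 1], [0, 0, 1], [0, 0, 1], [0, 0, 1]], jaw=[0, 0, 0, 0, 0, 0, 0, 0])

```text
time: 30.53
tool_pos: [0.5784, -0.1621, 0.2507]
tool_rot: [3.141, 0.001, 2.581]
contact_force: [0.1, 0.4, -2.6]
opening: 0.0258
grip_force: 40.0
```

>>> apply_moves(delta_pos=[[0, 0, 0], [0, 0, 0], [0, 0, 0], [0, 0, 0], [0, 0, 0], [0, 0, -0.05], [0, 0, -0.1], [0, 0, -0.1]], dr=[[0, 0, 0.2], [0, 0, 0.4], [0, 0, 0.6], [0, 0, 0.8], [0, 0, 1], [0, 0, 1], [0, 0, 1], [0, 0, 1]], jaw=[0, 0, 0, 0, 0, 0, 0, 0])

```text
time: 31.2
tool_pos: [0.5766, -0.1614, 0.2062]
tool_rot: [3.139, -0.007, 3.082]
contact_force: [-0.7, 1.0, -3.6]
opening: 0.0253
grip_force: 40.0
```

>>> apply_moves(delta_pos=[[0, 0, -0.03], [0, 0, -0.06], [0, 0, -0.075], [0, 0, -0.085], [0, 0, -0.085]], dr=[[0, 0, 0], [0, 0, 0], [0, 0, 0], [0, 0, 0], [0, 0, 0]], jaw=[0, 0, 0, 0, 0])

```text
time: 31.62
tool_pos: [0.5786, -0.1623, 0.1758]
tool_rot: [3.141, -0.001, 3.084]
contact_force: [-0.2, 0.1, -2.4]
opening: 0.0254
grip_force: 40.0
```

>>> apply_moves(delta_pos=[[0, 0, -0.005], [0, 0, -0.01], [0, 0, -0.01], [0, 0, -0.01]], dr=[[0, 0, 0], [0, 0, 0], [0, 0, 0], [0, 0, 0]], jaw=[0, 0, 0, 0])

```text
time: 31.95
tool_pos: [0.5789, -0.1625, 0.1723]
tool_rot: [-3.141, 0.0, 3.085]
contact_force: [0.4, -0.1, -1.7]
opening: 0.0254
grip_force: 40.0
```

>>> apply_moves(delta_pos=[[0, 0, -0.005], [0, 0, -0.0075], [0, 0, -0.0075]], dr=[[0, 0, 0], [0, 0, 0], [0, 0, 0]], jaw=[0, 0, 0])

```text
time: 32.2
tool_pos: [0.579, -0.1623, 0.172]
tool_rot: [-3.141, 0.003, 3.085]
contact_force: [-5.8, 3.1, 13.3]
opening: 0.0254
grip_force: 40.0
```

Touchdown at 0.172. I'll raise it slightly and sweep lane 1.

>>> apply_moves(delta_pos=[[0, 0, 0.012], [0, 0.01, 0.012], [0.001, 0.035, 0.012], [0.003, 0.06, 0.012], [0.004, 0.085, 0.012], [0.005, 0.11, 0.012], [0.007, 0.135, 0.012], [0.008, 0.16, 0.012]], dr=[[0, 0, 0], [0, 0, 0], [0, 0, 0], [0, 0, 0], [0, 0, 0], [0, 0, 0], [0, 0, 0], [0, 0, 0]], jaw=[0, 0, 0, 0, 0, 0, 0, 0])

```text
time: 32.87
tool_pos: [0.582, -0.097, 0.1735]
tool_rot: [3.141, -0.0, 3.085]
contact_force: [0.1, -1.2, -2.1]
opening: 0.0256
grip_force: 40.0
```

>>> apply_moves(delta_pos=[[0.001, 0.025, 0], [0.003, 0.05, 0], [0.004, 0.075, 0], [0.005, 0.1, 0], [0.007, 0.125, 0], [0.008, 0.15, 0], [0.009, 0.175, 0], [0.01, 0.2, 0]], dr=[[0, 0, 0], [0, 0, 0], [0, 0, 0], [0, 0, 0], [0, 0, 0], [0, 0, 0], [0, 0, 0], [0, 0, 0]], jaw=[0, 0, 0, 0, 0, 0, 0, 0])

```text
time: 33.53
tool_pos: [0.586, -0.0175, 0.1738]
tool_rot: [3.142, 0.0, 3.085]
contact_force: [0.2, -1.2, -1.6]
opening: 0.0254
grip_force: 40.0
```

>>> apply_moves(delta_pos=[[0.001, 0.025, 0], [0.003, 0.05, 0], [0.004, 0.075, 0], [0.005, 0.1, 0], [0.007, 0.125, 0], [0.008, 0.15, 0], [0.009, 0.165, 0], [0.009, 0.165, 0]], dr=[[0, 0, 0], [0, 0, 0], [0, 0, 0], [0, 0, 0], [0, 0, 0], [0, 0, 0], [0, 0, 0], [0, 0, 0]], jaw=[0, 0, 0, 0, 0, 0, 0, 0])

```text
time: 34.2
tool_pos: [0.5896, 0.0493, 0.1737]
tool_rot: [3.141, -0.0, 3.086]
contact_force: [-0.0, -0.7, -3.4]
opening: 0.0253
grip_force: 40.0
```

>>> apply_moves(delta_pos=[[0, 0, 0.1], [0, 0, 0.15], [0.136, -0.08, 0.15], [0.136, -0.18, 0.15], [0.136, -0.28, 0.15], [0.136, -0.38, 0.15], [0.136, -0.48, 0.15], [0.136, -0.536, 0.15]], dr=[[0, 0, 0], [0, 0, 0], [0, 0, 0], [0, 0, 0], [0, 0, 0], [0, 0, 0], [0, 0, 0], [0, 0, 0]], jaw=[0, 0, 0, 0, 0, 0, 0, 0])

```text
time: 34.87
tool_pos: [0.6434, -0.1711, 0.2332]
tool_rot: [-3.14, -0.001, 3.082]
contact_force: [0.6, 0.4, -2.6]
opening: 0.0254
grip_force: 40.0
```

```bash
python3 - <<'E'
from h import *
snap("top","t9");snap("side","s9")
chunks("t9")
im=cv2.imread("pics/t9_raw.png");print(cv2.resize(im[105:205,170:335].sum(2).astype(np.float32),(41,25),interpolation=cv2.INTER_AREA).astype(int)//10)
t=telemetry.observe();print(t['tool_pos'],t['tool_rot'],t["opening"])
E
```

```text
chunk area 152 c [ 0.062 -0.093] x 0.039 0.085 y -0.114 -0.076
chunk area 62 c [-0.036 -0.207] x -0.092 0.012 y -0.224 -0.191
[[22 29 35 ... 13 13 13]
 [44 46 49 ... 13 13 13]
 [45 45 44 ... 14 14 13]
 ...
 [22 18 16 ... 36 35 29]
 [22 22 19 ... 36 33 26]
 [22 21 21 ... 35 32 41]]
[ 0.64314224 -0.17297674  0.23282776] [-3.13974076e+00 -9.57502538e-04  3.07812317e+00] 0.025604753036084848
```

>>> apply_moves(delta_pos=[[0, 0, -0.05], [0, 0, -0.1], [0, 0, -0.14], [0, 0, -0.15], [0, 0, -0.15], [0.001, 0.025, -0.15], [0.003, 0.05, -0.15], [0.004, 0.075, -0.15]], dr=[[0, 0, 0], [0, 0, 0], [0, 0, 0], [0, 0, 0], [0, 0, 0], [0, 0, 0], [0, 0, 0], [0, 0, 0]], jaw=[0, 0, 0, 0, 0, 0, 0, 0])

```text
time: 35.63
tool_pos: [0.6458, -0.1352, 0.1739]
tool_rot: [3.141, 0.0, 3.085]
contact_force: [-0.4, -0.6, -2.7]
opening: 0.0255
grip_force: 40.0
```

>>> apply_moves(delta_pos=[[0.001, 0.025, 0], [0.003, 0.05, 0], [0.004, 0.075, 0], [0.005, 0.1, 0], [0.007, 0.125, 0], [0.008, 0.15, 0], [0.009, 0.175, 0], [0.01, 0.2, 0]], dr=[[0, 0, 0], [0, 0, 0], [0, 0, 0], [0, 0, 0], [0, 0, 0], [0, 0, 0], [0, 0, 0], [0, 0, 0]], jaw=[0, 0, 0, 0, 0, 0, 0, 0])

```text
time: 36.3
tool_pos: [0.6496, -0.0558, 0.1737]
tool_rot: [3.142, 0.0, 3.085]
contact_force: [0.6, 0.4, -2.7]
opening: 0.0253
grip_force: 40.0
```

>>> apply_moves(delta_pos=[[0.001, 0.025, 0], [0.003, 0.05, 0], [0.004, 0.075, 0], [0.005, 0.1, 0], [0.007, 0.125, 0], [0.008, 0.15, 0], [0.01, 0.175, 0], [0.011, 0.2, 0]], dr=[[0, 0, 0], [0, 0, 0], [0, 0, 0], [0, 0, 0], [0, 0, 0], [0, 0, 0], [0, 0, 0], [0, 0, 0]], jaw=[0, 0, 0, 0, 0, 0, 0, 0])

```text
time: 36.97
tool_pos: [0.6541, 0.0243, 0.1738]
tool_rot: [3.141, 0.0, 3.085]
contact_force: [-0.8, 0.1, -2.6]
opening: 0.0254
grip_force: 40.0
```

>>> apply_moves(delta_pos=[[0.002, 0.03, 0], [0.003, 0.06, 0], [0.003, 0.06, 0], [0.003, 0.06, 0.1], [0.003, 0.06, 0.2], [0.003, 0.06, 0.2]], dr=[[0, 0, 0], [0, 0, 0], [0, 0, 0], [0, 0, 0], [0, 0, 0], [0, 0, 0]], jaw=[0, 0, 0, 0, 0, 0])

```text
time: 37.47
tool_pos: [0.6583, 0.0471, 0.2629]
tool_rot: [-3.142, 0.015, 3.085]
contact_force: [1.9, -0.6, -0.4]
opening: 0.0254
grip_force: 40.0
```

>>> apply_moves(delta_pos=[[-0.576, -0.358, 0], [-0.576, -0.358, 0], [-0.576, -0.358, 0], [-0.576, -0.358, 0], [-0.576, -0.358, 0], [-0.576, -0.358, 0], [-0.576, -0.358, 0], [-0.576, -0.358, 0]], dr=[[0, 0, -0.2], [0, 0, -0.4], [0, 0, -0.6], [0, 0, -0.8], [0, 0, -1], [0, 0, -1], [0, 0, -1], [0, 0, -1]], jaw=[0, 0, 0, 0, 0, 0, 0, 0])

```text
time: 38.13
tool_pos: [0.4215, -0.0978, 0.2544]
tool_rot: [-3.14, 0.001, 2.582]
contact_force: [0.6, -0.5, -2.0]
opening: 0.0253
grip_force: 40.0
```

>>> apply_moves(delta_pos=[[0, 0, 0], [0, 0, 0], [0, 0, 0], [0, 0, 0], [0, 0, 0], [0, 0, 0], [0, 0, 0], [0, 0, 0]], dr=[[0, 0, -0.2], [0, 0, -0.4], [0, 0, -0.6], [0, 0, -0.8], [0, 0, -1], [0, 0, -1], [0, 0, -1], [0, 0, -1]], jaw=[0, 0, 0, 0, 0, 0, 0, 0])

```text
time: 38.8
tool_pos: [0.425, -0.096, 0.2538]
tool_rot: [3.141, 0.0, 2.088]
contact_force: [0.9, 0.6, -1.9]
opening: 0.0255
grip_force: 40.0
```

```bash
python3 - <<'E'
from h import *
a=snap("top","t10");b=snap("side","s10")
chunks("t10")
r=lambda im,b,w,h: cv2.resize(im[b[1]:b[3],b[0]:b[2]],(w,h),interpolation=cv2.INTER_CUBIC)
cv2.imwrite("pics/c10.png",np.vstack([r(a,(165,100,365,210),800,440)])[...,::-1])
t=telemetry.observe();print(t['tool_pos'],t['tool_rot'],t["opening"])
# chocolate pixels inside pan region
im=a.astype(int);q=np.zeros(im.shape[:2],np.uint8)
cv2.fillPoly(q,[np.int32(proj("top",[[*tf(PAN,p),.02] for p in((.11,-.075),(.11,.075),(-.11,.075),(-.11,-.075))]))],1)
m=((im[...,0]-im[...,2]>8)).astype(np.uint8)*q; n,l,st,ce=cv2.connectedComponentsWithStats(m)
for i in range(1,n):
    if st[i,4]>20: print(st[i,4],ce[i].round(),topan(atz("top",ce[i],.03)).round(3))
E
```

```text
[ 0.42490466 -0.09596857  0.25376418] [3.14140306e+00 1.75490214e-04 2.08671237e+00] 0.025710770609364338
719 [215. 174.] [-0.038 -0.021]
81 [224. 136.] [ 0.083 -0.041]
484 [211. 151.] [ 0.034 -0.002]
```

```bash
python3 - <<'E'
import cv2,numpy as np
a=cv2.imread("pics/t10_raw.png");b=cv2.imread("pics/s10_raw.png")
r=lambda im,b,w,h: cv2.resize(im[b[1]:b[3],b[0]:b[2]],(w,h),interpolation=cv2.INTER_CUBIC)
pan=r(a,(168,105,258,205),360,400); dial=r(a,(95,195,155,255),400,400)
sp=r(b,(135,140,295,275),235,200); sd=r(b,(235,290,310,370),188,200); sl=r(a,(225,100,345,220),200,200)
print(pan.shape)
top=np.hstack([pan,dial]); bot=np.hstack([sp,sd,sl,np.zeros((200,760-623,3),np.uint8)])
cv2.imwrite("pics/fin.png",np.vstack([top,bot]))
E
```

```text
(400, 360, 3)
```

View pics/fin.png

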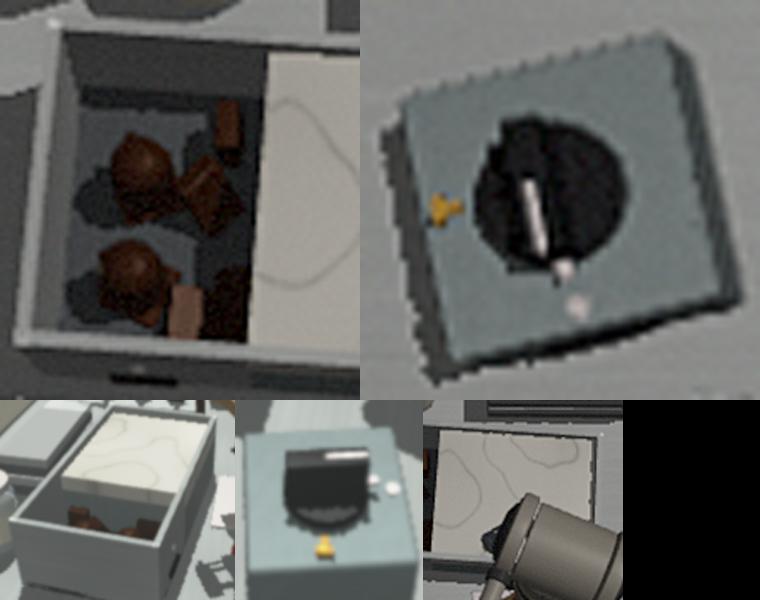

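The pan holds both rabbits and four chunks at (228,125), (210,195), (185,310) and (230,285), and the slab is clear. The dial's pointer is at the off dot, so I'll work out the mark angle.

```bash
python3 - <<'E'
from h import *
Q=lambda u,v:(95+(u-360)/6.667-.42,195+v/6.667-.42)
S=lambda u,v:(235+(u-235)/2.507-.3,290+(v-400)/2.5-.3)
Z=lambda n,uv,z:atz(n,uv,z)[:2]
skirt=Z("top",Q(551,194),.070)
print("axis top skirt",skirt)
off_t,clip_t,tip_t=Z("top",Q(578,306),.06),Z("top",Q(443,210),.064),Z("top",Q(565,269),.07)
off_s,clip_s=Z("side",S(393,489),.06),Z("side",S(325,547),.064)
i_t,o_t=Z("top",Q(529,183),.101),Z("top",Q(543,252),.101)
i_s,o_s=Z("side",S(328,456),.101),Z("side",S(367,455),.101)
print(off_t,off_s,clip_t,clip_s,"in",i_t,i_s,"out",o_t,o_s)
A=lambda p,a: np.arctan2(*(p-a)[::-1])%(2*np.pi)
for ax in(skirt,np.array([.4299,.3603]),np.array([.4313,.363]),np.array([.4305,.362])):
    print(ax,"top off",A(off_t,ax),"clip",A(clip_t,ax),"line",A(o_t,ax),"tip",A(tip_t,ax),"| side off",A(off_s,ax),"clip",A(clip_s,ax),"diff",A(off_t,ax)-A(clip_t,ax),A(off_s,ax)-A(clip_s,ax))
print("line dir",A(o_t,i_t),A(o_s,i_s))
E
```

```text
axis top skirt [0.42913866 0.36075947]
[0.38183696 0.34933385] [0.38123214 0.35093859] [0.42257946 0.40883818] [0.42298658 0.41015857] in [0.43030721 0.36164181] [0.42933277 0.36309056] out [0.40133065 0.3542006 ] [0.40220608 0.35687488]
[0.42913866 0.36075947] top off 3.3786005968375914 clip 1.7063854486211685 line 3.3732218367549014 tip 3.3764348222333536 | side off 3.343792123614223 clip 1.6946966883824872 diff 1.672215148216423 1.6490954352317357
[0.4299 0.3603] top off 3.3659145262181216 clip 1.7204882975225266 line 3.351929355261008 tip 3.3579646549303668 | side off 3.331624676777088 clip 1.7085784071011292 diff 1.645426228695595 1.6230462696759587
[0.4313 0.363 ] top off 3.4111579162347367 clip 1.7587958177178924 line 3.4271797872774443 tip 3.423257355330807 | side off 3.3779896420327256 clip 1.7452900283217352 diff 1.6523620985168443 1.6326996137109904
[0.4305 0.362 ] top off 3.3962255636562073 clip 1.7383157885002813 line 3.4028640145100537 tip 3.4020249062242693 | side off 3.3624461409104436 clip 1.7255628835299273 diff 1.657909775155926 1.6368832573805163
line dir 3.392961747147143 3.366839435467315
```

>>> apply_moves(delta_pos=[[0.006, 0, 0], [0.006, 0, 0], [0.006, 0, 0], [0.006, 0, 0], [0.006, 0, -0.1], [0.006, 0, -0.2], [0.006, 0, -0.3], [0.006, 0, -0.35]], dr=[[0, 0, -0.2], [0, 0, -0.4], [0, 0, -0.6], [0, 0, -0.8], [0, 0, -1], [0, 0, -1], [0, 0, -1], [0, 0, -1]], jaw=[0, 0, 0, 0, 0, 0, 0, 0])

```text
time: 39.57
tool_pos: [0.4249, -0.095, 0.11]
tool_rot: [-3.137, -0.002, 1.586]
contact_force: [-0.8, 1.2, -2.5]
opening: 0.0253
grip_force: 40.0
```

>>> apply_moves(delta_pos=[[0, 0, -0.04], [0, 0, -0.08], [0, 0, -0.11], [0, 0, -0.125], [0, 0, -0.13], [0, 0, -0.13]], dr=[[0, 0, 0], [0, 0, 0], [0, 0, 0], [0, 0, 0], [0, 0, 0], [0, 0, 0]], jaw=[0, 0, 0, 0, 0, 0])

```text
time: 40.07
tool_pos: [0.4273, -0.096, 0.0617]
tool_rot: [-3.141, -0.0, 1.585]
contact_force: [-0.1, -0.4, -2.2]
opening: 0.0251
grip_force: 40.0
```

>>> apply_moves(delta_pos=[[0, 0, -0.005], [0, 0, -0.008], [0, 0, -0.008]], dr=[[0, 0, 0], [0, 0, 0], [0, 0, 0]], jaw=[0, 0, 0])

```text
time: 40.32
tool_pos: [0.4278, -0.096, 0.0592]
tool_rot: [3.14, 0.0, 1.585]
contact_force: [0.8, 2.0, -0.4]
opening: 0.0254
grip_force: 40.0
```

Near contact. One more millimetre, then release and lift.

>>> apply_moves(delta_pos=[[0, 0, -0.002], [0, 0, -0.002], [0, 0, -0.002], [0, 0, -0.002], [0, 0, -0.002], [0, 0, -0.002]], dr=[[0, 0, 0], [0, 0, 0], [0, 0, 0], [0, 0, 0], [0, 0, 0], [0, 0, 0]], jaw=[0, 0, 0.7, 0.7, 0.7, 0.7])

```text
time: 40.82
tool_pos: [0.4272, -0.0962, 0.0578]
tool_rot: [3.141, 0.0, 1.585]
contact_force: [0.4, 0.7, 0.1]
opening: 0.0473
grip_force: 0.0
```

>>> apply_moves(delta_pos=[[0, 0, 0], [0, 0, 0.1], [0, 0, 0.2], [0, 0, 0.3], [0, 0, 0.4], [0, 0, 0.4], [0, 0, 0.4]], dr=[[0, 0, 0], [0, 0, 0], [0, 0, 0], [0, 0, 0], [0, 0, 0], [0, 0, 0], [0, 0, 0]], jaw=[0.7, 0.7, 0.7, 0.7, 0.7, 0.7, 0.7])

```text
time: 41.4
tool_pos: [0.4283, -0.0965, 0.2198]
tool_rot: [3.137, 0.002, 1.585]
contact_force: [0.7, -0.3, -1.0]
opening: 0.0645
grip_force: 0.0
```

>>> apply_moves(delta_pos=[[0, 0.7, 0], [0, 0.7, 0], [0, 0.7, 0], [0, 0.7, 0], [0, 0.7, 0], [0, 0.7, 0], [0, 0.7, 0], [0, 0.7, 0]], dr=[[0, 0, 1], [0, 0, 1], [0, 0, 1], [0, 0, 1], [0, 0, 1], [0, 0, 1], [0, 0, 1], [0, 0, 1]], jaw=[0.6, 0.6, 0.6, 0.6, 0.6, 0.6, 0.6, 0.6])

```text
time: 42.07
tool_pos: [0.4257, 0.1885, 0.2159]
tool_rot: [-3.139, -0.002, 2.09]
contact_force: [-0.3, 0.0, -0.1]
opening: 0.0554
grip_force: 0.0
```

```bash
python3 -c "
from h import *
snap('side','s11')
t=telemetry.observe();print(t['tool_pos'],t['tool_rot'])"
```

```text
[0.42583542 0.1860988  0.21583687] [-3.13823672e+00 -1.15722180e-03  2.08936403e+00]
```

>>> apply_moves(delta_pos=[[0.014, 0.443, 0], [0.014, 0.443, 0], [0.014, 0.443, 0], [0.014, 0.443, 0], [0.014, 0.443, 0], [0.014, 0.443, 0], [0.014, 0.443, 0], [0.014, 0.443, 0]], dr=[[0, 0, 1], [0, 0, 1], [0, 0, 1], [0, 0, 1], [0, 0, 1], [0, 0, 1], [0, 0, 1], [0, 0, 1]], jaw=[0.6, 0.6, 0.6, 0.6, 0.6, 0.6, 0.6, 0.6], force=20)

```text
time: 42.78
tool_pos: [0.4329, 0.3592, 0.2171]
tool_rot: [-3.14, -0.0, 2.582]
contact_force: [-0.1, 0.7, 0.4]
opening: 0.0549
grip_force: 0.0
```

>>> apply_moves(delta_pos=[[0, 0, 0], [0, 0, 0], [0, 0, 0], [0, 0, 0], [0, 0, 0], [0, 0, -0.05], [0, 0, -0.1], [0, 0, -0.15]], dr=[[0, 0, 1], [0, 0, 1], [0, 0, 1], [0, 0, 1], [0, 0, 1], [0, 0, 1], [0, 0, 1], [0, 0, 1]], jaw=[0.6, 0.6, 0.6, 0.6, 0.6, 0.6, 0.6, 0.6])

```text
time: 43.45
tool_pos: [0.4333, 0.3598, 0.1576]
tool_rot: [3.141, 0.001, 3.078]
contact_force: [-0.5, 0.4, -0.0]
opening: 0.055
grip_force: 0.0
```

>>> apply_moves(delta_pos=[[0, 0, 0], [0, 0, 0], [0, 0, 0], [0, 0, 0], [0, 0, 0], [0, 0, 0]], dr=[[0, 0, 0.57], [0, 0, 0.57], [0, 0, 0.57], [0, 0, 0.57], [0, 0, 0.57], [0, 0, 0.57]], jaw=[0.6, 0.6, 0.6, 0.6, 0.6, 0.6])

```text
time: 43.95
tool_pos: [0.433, 0.3605, 0.158]
tool_rot: [3.142, 0.0, -2.918]
contact_force: [-0.1, 1.0, 0.1]
opening: 0.0551
grip_force: 0.0
```

>>> apply_moves(delta_pos=[[-0.004, 0.006, -0.06], [-0.004, 0.006, -0.12], [-0.004, 0.006, -0.17], [-0.004, 0.006, -0.2], [-0.004, 0.006, -0.22], [-0.004, 0.006, -0.233], [-0.004, 0.006, -0.233], [-0.004, 0.006, -0.233]], dr=[[0, 0, 0.02], [0, 0, 0.02], [0, 0, 0.02], [0, 0, 0.02], [0, 0, 0.02], [0, 0, 0.02], [0, 0, 0.02], [0, 0, 0.02]], jaw=[0.6, 0.6, 0.6, 0.6, 0.6, 0.6, 0.6, 0.6])

```text
time: 44.62
tool_pos: [0.4316, 0.3637, 0.0651]
tool_rot: [3.141, 0.001, -2.904]
contact_force: [-0.2, -0.7, -0.1]
opening: 0.0543
grip_force: 0.0
```

>>> apply_moves(delta_pos=[[0, 0, 0], [0, 0, 0], [0, 0, 0], [0, 0, 0], [0, 0, 0], [0, 0, 0], [0, 0, 0], [0, 0, 0]], dr=[[0, 0, 0], [0, 0, 0], [0, 0, 0], [0, 0, 0], [0, 0, 0], [0, 0, 0], [0, 0, 0], [0, 0, 0]], jaw=[0, 0, 0, 0, 0, 0, 0, 0], force=20)

```text
time: 45.28
tool_pos: [0.4312, 0.3636, 0.0646]
tool_rot: [3.142, 0.0, -2.903]
contact_force: [-0.5, -1.6, 0.5]
opening: 0.0153
grip_force: 20.0
```

>>> apply_moves(delta_pos=[[0, 0, 0], [0, 0, 0], [0, 0, 0], [0, 0, 0], [0, 0, 0], [0, 0, 0], [0, 0, 0], [0, 0, 0]], dr=[[0, 0, -0.15], [0, 0, -0.3], [0, 0, -0.45], [0, 0, -0.6], [0, 0, -0.75], [0, 0, -0.9], [0, 0, -1], [0, 0, -1]], jaw=[0, 0, 0, 0, 0, 0, 0, 0])

```text
time: 45.95
tool_pos: [0.4312, 0.3631, 0.0646]
tool_rot: [-3.141, 0.0, 2.878]
contact_force: [0.1, -3.4, 2.3]
opening: 0.0157
grip_force: 20.0
```

>>> apply_moves(delta_pos=[[0, 0, 0], [0, 0, 0], [0, 0, 0], [0, 0, 0], [0, 0, 0], [0, 0, 0], [0, 0, 0], [0, 0, 0]], dr=[[0, 0, -0.15], [0, 0, -0.3], [0, 0, -0.45], [0, 0, -0.6], [0, 0, -0.75], [0, 0, -0.9], [0, 0, -1], [0, 0, -1]], jaw=[0, 0, 0, 0, 0, 0, 0, 0])

```text
time: 46.62
tool_pos: [0.431, 0.3627, 0.0646]
tool_rot: [-3.14, 0.001, 2.38]
contact_force: [-1.2, -5.2, 3.7]
opening: 0.0155
grip_force: 20.0
```

>>> apply_moves(delta_pos=[[0, 0, 0], [0, 0, 0], [0, 0, 0], [0, 0, 0], [0, 0, 0], [0, 0, 0], [0, 0, 0], [0, 0, 0]], dr=[[0, 0, -0.15], [0, 0, -0.3], [0, 0, -0.45], [0, 0, -0.6], [0, 0, -0.75], [0, 0, -0.9], [0, 0, -1], [0, 0, -1]], jaw=[0, 0, 0, 0, 0, 0, 0, 0])

```text
time: 47.28
tool_pos: [0.4305, 0.3624, 0.0646]
tool_rot: [-3.139, 0.002, 1.88]
contact_force: [-1.9, -6.0, 4.9]
opening: 0.0157
grip_force: 20.0
```

>>> apply_moves(delta_pos=[[0, 0, 0], [0, 0, 0], [0, 0, 0], [0, 0, 0], [0, 0, 0]], dr=[[0, 0, -0.1], [0, 0, -0.2], [0, 0, -0.29], [0, 0, -0.29], [0, 0, -0.29]], jaw=[0, 0, 0, 0, 0])

```text
time: 47.7
tool_pos: [0.4304, 0.3624, 0.0646]
tool_rot: [-3.139, 0.002, 1.738]
contact_force: [-2.0, -6.9, 5.0]
opening: 0.0155
grip_force: 20.0
```

Release, lift straight up, and check numerically.

>>> apply_moves(delta_pos=[[0, 0, 0], [0, 0, 0], [0, 0, 0], [0, 0, 0], [0, 0, 0.1], [0, 0, 0.2], [0, 0, 0.3], [0, 0, 0.35]], dr=[[0, 0, 0], [0, 0, 0], [0, 0, 0], [0, 0, 0], [0, 0, 0], [0, 0, 0], [0, 0, 0], [0, 0, 0]], jaw=[0.6, 0.6, 0.6, 0.6, 0.6, 0.6, 0.6, 0.6])

```text
time: 48.37
tool_pos: [0.4326, 0.3648, 0.2097]
tool_rot: [3.135, -0.003, 1.736]
contact_force: [-0.1, 0.5, 0.2]
opening: 0.0551
grip_force: 0.0
```

>>> apply_moves(delta_pos=[[-0.12, -0.9, 0], [-0.12, -0.9, 0], [-0.12, -0.9, 0], [-0.12, -0.9, 0], [-0.12, -0.9, 0], [-0.12, -0.9, 0], [-0.12, -0.9, 0], [-0.12, -0.9, 0]], dr=[[0, 0, 0], [0, 0, 0], [0, 0, 0], [0, 0, 0], [0, 0, 0], [0, 0, 0], [0, 0, 0], [0, 0, 0]], jaw=[0.6, 0.6, 0.6, 0.6, 0.6, 0.6, 0.6, 0.6])

```text
time: 49.03
tool_pos: [0.3866, 0.0317, 0.2048]
tool_rot: [3.14, 0.0, 1.736]
contact_force: [1.5, -0.3, 0.4]
opening: 0.0549
grip_force: 0.0
```

```bash
python3 - <<'E'
from h import *
a=snap("top","t12").astype(int);b=snap("side","s12").astype(int)
def pix(im,m,box):
    q=np.zeros(m.shape,bool);q[box[1]:box[3],box[0]:box[2]]=1;ys,xs=np.where(m&q);return np.c_[xs,ys]
A=lambda p,q: np.arctan2(*(p-q)[:2][::-1])%(2*np.pi)
for n,im,box in(("top",a,(104,208,146,244)),("side",b,(240,295,305,355))):
    wht=(im.min(2)>(135 if n=="top" else 190)); gold=(im[...,0]-im[...,2]>60)
    k,l,st,ce=cv2.connectedComponentsWithStats((wht&(np.indices(wht.shape)[0]>=box[1])&(np.indices(wht.shape)[0]<box[3])&(np.indices(wht.shape)[1]>=box[0])&(np.indices(wht.shape)[1]<box[2])).astype(np.uint8))
    for i in range(1,k):
        if st[i,4]>2: print(n,"white",st[i],ce[i].round(1),"at .101",atz(n,ce[i],.101)[:2].round(4),"at .07",atz(n,ce[i],.07)[:2].round(4))
    g=pix(im,gold,box).mean(0); w=atz(n,g,.064); print(n,"clip",g,w[:2])
    np.set_printoptions(linewidth=200)
    if n=="side":
        c=np.array(proj(n,[.4299,.3605,.101])[0],int); print(c); print((im.min(2))[c[1]-6:c[1]+22,c[0]-12:c[0]+12:1])
t=telemetry.observe();print(t['tool_pos'])
E
```

```text
top white [112 223   4   1   4] [113.5 223. ] at .101 [0.4275 0.3795] at .07 [0.4309 0.3888]
top white [118 222   3   2   4] [118.8 222.2] at .101 [0.4297 0.3649] at .07 [0.4332 0.3739]
top white [126 239   3   4   8] [127.1 240.5] at .101 [0.3788 0.3388] at .07 [0.381  0.3471]
top clip [106.28571429 226.14285714] [0.42238016 0.41097614]
side white [252 295   8   7  44] [255.1 297.8] at .101 [0.4647 0.3371] at .07 [0.4696 0.3111]
side white [261 295   3   6  14] [262.  297.5] at .101 [0.4522 0.334 ] at .07 [0.4564 0.3077]
side white [296 296   2   4   6] [296.5 297.2] at .101 [0.3893 0.3208] at .07 [0.3897 0.2938]
side white [302 303   1   5   5] [302. 305.] at .101 [0.3777 0.337 ] at .07 [0.3774 0.3109]
side white [271 312   2  14  27] [271.5 318.3] at .101 [0.4278 0.3762] at .07 [0.4305 0.3525]
side white [295 323   6   5  24] [297.5 324.7] at .101 [0.3819 0.3807] at .07 [0.3818 0.3573]
side clip [270.38709677 349.16129032] [0.42315105 0.41147729]
[271 310]
[[157 158 157 157 157 157 156 139  92  71  71  72  71  71  70  70  91 132 153 157 157 156 156 156]
 [158 157 157 156 157 157 1
[... 1981 characters left out ...]
0  72  59  68  85 128 188 202 153  92  65  62  73  77  78  77  77  76]
 [ 82  82  82  83  82  82  80  73  57  61  71  95 133 146 114  75  59  60  74  78  78  78  77  76]
 [ 83  82  84  83  82  82  80  74  55  48  51  58  72  79  67  52  48  57  73  78  78  77  77  77]
 [ 83  84  83  83  82  82  81  74  53  42  41  41  42  43  42  40  42  55  74  79  78  78  77  77]
 [ 84  83  83  83  84  83  82  75  54  40  39  38  39  39  38  38  41  55  74  79  79  79  78  78]
 [ 84  84  84  84  84  83  83  74  53  40  38  40  39  38  38  39  42  55  74  79  79  79  79  78]
 [ 84  85  84  84  84  83  82  74  52  40  38  39  39  38  38  39  42  57  75  80  80  79  79  79]]
[0.38681445 0.0281265  0.2047813 ]
```

```bash
python3 - <<'E'
from h import *
A=lambda p,q: np.arctan2(*(p-q)[:2][::-1])%(2*np.pi)
print("side line dir",A(atz("side",(271.65,325),.101),atz("side",(271.4,312),.101)))
im=cv2.imread("pics/t12_raw.png").min(2).astype(int)
w=np.array([(im[217:230,c]-85).clip(0) for c in range(110,124)]).astype(float)
for c,r in zip(range(110,124),w): print(c,(r@np.arange(217,230)/max(r.sum(),1)).round(2),int(r.max()),end=" | ")
xs=np.arange(111,119);ys=np.array([r@np.arange(217,230)/max(r.sum(),1) for r in w[1:9]]);k=np.polyfit(xs,ys,1)
print("\ntop line dir",A(atz("top",(111,np.polyval(k,111)),.101),atz("top",(118,np.polyval(k,118)),.101)))
for ax in([.4291,.3608],[.4305,.362]): print("clip dir",[A(np.array(p),np.array(ax)) for p in([.42238,.41098],[.42315,.41148])])
# pusher / whole rabbits vs before
for n in("top",):
    a=cv2.imread("pics/t8_raw.png").astype(int);b=cv2.imread("pics/t12_raw.png").astype(int)
    for nm,x in(("pusher",(252,212,318,246)),("whole",(335,175,375,245))):
        d=np.abs(a-b).max(2)[x[1]:x[3],x[0]:x[2]];print(nm,"changed px",(d>35).sum())
chunks("t12")
E
```

```text
side line dir 1.740031939338042
110 220.8 48 | 111 221.73 36 | 112 222.14 73 | 113 221.45 69 | 114 222.93 78 | 115 223.26 77 | 116 222.92 48 | 117 222.45 42 | 118 222.43 72 | 119 222.37 73 | 120 222.24 56 | 121 0.0 0 | 122 0.0 0 | 123 0.0 0 | 
top line dir 1.4439711556046488
clip dir [np.float64(1.703922166596237), np.float64(1.6876646482216577)]
clip dir [np.float64(1.7350840772699108), np.float64(1.718262858175989)]
pusher changed px 496
whole changed px 0
```

Pointer at 1.74 against clip at 1.70–1.735 rad, well within tolerance, and the whole rabbits are unchanged. I'll move the arm clear to verify the pusher.

>>> apply_moves(delta_pos=[[0.02, 0.76, 0.07], [0.02, 0.76, 0.07], [0.02, 0.76, 0.07], [0.02, 0.76, 0.07], [0.02, 0.76, 0.07], [0.02, 0.76, 0.07], [0.02, 0.76, 0.07], [0.02, 0.76, 0.07]], dr=[[0, 0, 0], [0, 0, 0], [0, 0, 0], [0, 0, 0], [0, 0, 0], [0, 0, 0], [0, 0, 0], [0, 0, 0]], jaw=[0.6, 0.6, 0.6, 0.6, 0.6, 0.6, 0.6, 0.6])

```text
time: 49.8
tool_pos: [0.3942, 0.343, 0.2327]
tool_rot: [3.14, -0.003, 1.74]
contact_force: [-1.1, -0.5, -0.7]
opening: 0.0551
grip_force: 0.0
```

```bash
python3 - <<'E'
from h import *
snap("top","t13");snap("side","s13")
b=cv2.imread("pics/t13_raw.png").astype(int);a=cv2.imread("pics/t8_raw.png").astype(int)
for nm,x in(("pusher",(252,212,318,246)),("whole",(335,175,375,245))):
    d=np.abs(a-b).max(2)[x[1]:x[3],x[0]:x[2]];print(nm,"changed px",(d>35).sum())
f=lambda im:(lambda m:(m.sum(),np.argwhere(m).mean(0).round(1),np.argwhere(m).min(0),np.argwhere(m).max(0)))((im[212:246,252:318,2]-im[212:246,252:318,0]>35))
print(f(a),f(b)); chunks("t13"); t=telemetry.observe();print(t["tool_pos"],t["contact_force"],t["time"])
E
```

```text
pusher changed px 31
whole changed px 0
(np.int64(501), array([13.6, 31. ]), array([8, 6]), array([20, 53])) (np.int64(495), array([13.5, 30.8]), array([8, 6]), array([20, 52]))
[0.39429585 0.34051048 0.23216362] [-0.47885135 -0.95376862 -0.47731304] 49.9
```

The pusher stands where it was and the slab is empty. I'll settle the arm, then hand in.

>>> apply_moves(delta_pos=[[0, 0, 0], [0, 0, 0], [0, 0, 0], [0, 0, 0]], dr=[[0, 0, 0], [0, 0, 0], [0, 0, 0], [0, 0, 0]], jaw=[0.6, 0.6, 0.6, 0.6])

```text
time: 50.23
tool_pos: [0.3953, 0.3362, 0.2327]
tool_rot: [3.141, 0.0, 1.733]
contact_force: [-0.3, -0.1, -0.7]
opening: 0.0552
grip_force: 0.0
```

```bash
python3 -c "
from cell import job
print(job.hand_in())"
```

```text
the job is handed in; nothing more can be done
None
```

I handed the job in at about 50 s and got no verdict back: by my last pictures both broken rabbits and all four chunks are in the pan, the pointer is within about 0.05 rad of the brass clip, the pusher stands on its board, and the whole rabbits have not moved.

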